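# Zero the scale with a stylus, load the sample batch on the plate pile, store the weight

### The job

Weigh the batch of grey steel samples: with the stylus from the stand, first press the blue zero key of the empty scale fully down, then set every steel sample that is there side by side, flat and well inside the edges, on the pile of plates on the scale; feel each one down gently, for the height of the pile is not known and it rests on a sensitive weighing cell that must not be bumped or pressed hard. When all of them lie there and are let go, press the yellow store key fully down with the stylus, and leave the stylus back in its stand, upright and seated on its collar. Press no key at a wrong time (zero only while the scale is empty, store only when all samples are on it), and leave the coloured resin mounts where they are.

Things in the scene. Friction and masses are not known exactly. Their poses are not given: they have to be found in the camera images.
- scale: Bench scale, grey housing 230 (x) x 250 (y) x 45 mm high with a dark display on its front (-x) side. Origin: centre of its underside, on the worktop; z up. A pile of aluminium plates, 200 (x) x 220 (y) mm, centred on the scale, stands out of its top. The height of the pile varies from start to start and is not told: its flat top lies 57 to 91 mm above the worktop.
- pan (a joint): How far the pile is pressed down on the sprung weighing cell, m: 0 empty, 1 mm for each 2.5 N on it, stop at 16 mm. Samples weigh 1.4 to 3.1 N each, so four of them sink it by about 4 mm.
- keypad: Key box of the scale, grey, 140 (x) x 80 (y) x 32 mm high, fixed to the worktop; it carries the two keys. Origin: centre of its underside; z up.
- zero_key: ZERO key: blue upright collar, 32 mm across and 14 mm high, on top of the key box, with an open bore 16 mm wide; 6 mm below the collar's rim lies a white spring cap 13.6 mm across, which is pressed straight down. Origin: centre of the collar's underside, 32 mm above the worktop (rim at +14 mm, cap top at +8 mm). Blue and yellow keys change places between starts.
- zero_key_cap (a joint): Travel of the blue key's cap, m: 0 released, 0.004 fully down (it counts as pressed from 0.003). It takes 1 N to start and 4.7 N to hold fully down, and springs back.
- store_key: STORE key: the same as the zero key but with a yellow collar. Origin: centre of the collar's underside.
- store_key_cap (a joint): Travel of the yellow key's cap, as for the blue one.
- stand: Stylus stand, fixed: dark steel block 64 x 64 mm on an 80 mm rubber foot, top 74 mm above the worktop, with an upright round hole 17 mm wide and 62 mm deep in the middle of its top. Origin: centre of its underside; z up.
- stylus: Stylus tool, 108 mm long, 50 g, standing upright in the stand. Origin: the tip of its point; z runs up along it to the handle. Steel point 5 mm across (7 mm from 12 mm up), orange collar 26 mm across from 56 to 61 mm, above it an orange round handle 15 mm across from 61 to 108 mm. In the stand the collar's underside rests on the block's top, so the tip is 18 mm above the worktop; the point is loose in the hole and the stylus can stand up to 5 mm off centre.
- sample_1: Grey ground steel sample, a disc 42 mm across and 22 mm high, 0.14 to 0.32 kg. Origin: centre of its underside; z is its axis (should it be turned over, the origin is on top). Either face may lie down. 3 or 4 of the steel samples are present (None: absent or held).
- sample_2: Grey ground steel sample, a disc 38 mm across and 28 mm high, 0.14 to 0.32 kg. Origin: centre of its underside; z is its axis (should it be turned over, the origin is on top). Either face may lie down. 3 or 4 of the steel samples are present (None: absent or held).
- sample_3: Grey ground steel sample, a disc 40 mm across and 17 mm high, 0.14 to 0.32 kg. Origin: centre of its underside; z is its axis (should it be turned over, the origin is on top). Either face may lie down. 3 or 4 of the steel samples are present (None: absent or held).
- sample_4: Grey ground steel sample, a disc 40 mm across and 24 mm high, 0.14 to 0.32 kg. Origin: centre of its underside; z is its axis (should it be turned over, the origin is on top). Either face may lie down. 3 or 4 of the steel samples are present (None: absent or held).
- mount_green: Green resin mount, a disc 30 mm across and 18 mm high, origin at the centre of its underside. Not a steel sample: it stays on the worktop.
- mount_red: Red resin mount, a disc 30 mm across and 20 mm high, otherwise as the green one.

How it is judged:
On the way, in this order (a step that is already met when the one before it is completed fails the run):
1. the blue zero key is pressed at least 3 mm down with the stylus (value of joint zero_key_cap above 0.003 m and contact force between stylus and zero_key above 0.5 N), for 0.1 s.
2. every steel sample present lies flat and released on the plate pile (x of sample_1 in the frame of scale between -0.08 and 0.08 m and y of sample_1 in the frame of scale between -0.09 and 0.09 m and (angle between sample_1's own z axis and vertical below 0.1 rad or angle between sample_1's own z axis and vertical above 3.04 rad) and contact force between each of sample_1, sample_2, sample_3, sample_4 and scale above 0.3 N and contact force between the fingers and sample_1 below 0.1 N and linear speed of each of sample_1, sample_2, sample_3, sample_4 below 0.03 m/s and x of sample_2 in the frame of scale between -0.08 and 0.08 m and y of sample_2 in the frame of scale between -0.09 and 0.09 m and (angle between sample_2's own z axis and vertical below 0.1 rad or angle between sample_2's own z axis and vertical above 3.04 rad) and contact force between the fingers and sample_2 below 0.1 N and x of sample_3 in the frame of scale between -0.08 and 0.08 m and y of sample_3 in the frame of scale between -0.09 and 0.09 m and (angle between sample_3's own z axis and vertical below 0.1 rad or angle between sample_3's own z axis and vertical above 3.04 rad) and contact force between the fingers and sample_3 below 0.1 N and x of sample_4 in the frame of scale between -0.08 and 0.08 m and y of sample_4 in the frame of scale between -0.09 and 0.09 m and (angle between sample_4's own z axis and vertical below 0.1 rad or angle between sample_4's own z axis and vertical above 3.04 rad) and contact force between the fingers and sample_4 below 0.1 N), for 0.3 s.
3. the yellow store key is pressed at least 3 mm down with the stylus (value of joint store_key_cap above 0.003 m and contact force between stylus and store_key above 0.5 N), for 0.1 s.
At the end, for the whole second after the job is handed in: Every steel sample present lies flat on either face (0.1 rad), released and at rest directly on the pile, centre within 80 mm (x) and 90 mm (y) of the scale's middle; the stylus rests in the stand, tip within 9 mm of its axis and under 22 mm above its underside, tilt under 0.12 rad (all of step 2 and horizontal distance between stylus and stand below 0.009 m and z of stylus in the frame of stand below 0.022 m and angle between stylus's own z axis and vertical below 0.12 rad and linear speed of stylus below 0.02 m/s); the robot touches nothing.
It fails at once if the pile is pressed down by more than 12 mm (30 N with the load on it) (value of joint pan above 0.012 m).
It fails at once if a sample is dropped or slammed onto the pile: the weighing cell is driven down faster than 0.22 m/s (velocity of joint pan above 0.22 m/s).
It fails at once if the zero key is pressed while a steel sample lies on the scale (value of joint zero_key_cap above 0.002 m and contact force between any of sample_1, sample_2, sample_3, sample_4 and scale above 0.3 N).
It fails at once if the store key is pressed while a steel sample is off the scale (more than 140 mm from its middle) (value of joint store_key_cap above 0.002 m and horizontal distance between any of sample_1, sample_2, sample_3, sample_4 and scale above 0.14 m).
It fails at once if a resin mount is moved by more than 60 mm (distance of any of mount_green, mount_red from where it was at the start of the episode above 0.06 m).
Of sample_1, sample_2, sample_3, sample_4 only 3 to 4 are there at a start; the rules pass over those that are not, and their reading is None.
At some moment in a run one of sample_1, sample_2, sample_3, sample_4 may be knocked a few centimetres aside while the robot is not near it.
It also fails if it takes over 210 s, if anything falls off the work surface, if the arm or the gripper's body presses on something with over 40 N, if the wrist force passes 120 N, or if a joint passes its speed limit or range.

### The arm

A 6-joint arm with a two-finger parallel gripper is mounted at the origin on a cart in front of the work surface, level with it; the furniture and walls round the work are solid. World frame = base frame: x ahead of the robot, y to its left, z up, the work surface at z = 0. Lengths are in m, angles in rad, forces in N, time in s.
With the tool pointing down it reaches from about 0.4 to 0.825 m from the base axis. Payload 7 kg.
Tool frame: the origin (TCP) lies on the front face of the gripper's body, between the roots of the fingers; the fingertips stand 66 mm ahead of it and the grasp point (between the pads) lies 47 mm ahead of it; z points along the fingers, y is the line along which they close (so a half turn about z gives the same grasp; the last joint's range is limited). The gripper opens to 88 mm and grips with 3 to 60 N. Pads are 19 mm wide; open, the fingers measure 130 mm over their backs; the gripper's body (78 mm by 193 mm) begins 47 mm behind the grasp point.
Start: joints at [-0.86, 0.359, 0.012, 0, -1.224, -0.288], TCP at [0.277, -0.616, 0.292] pointing down, gripper open.
Joint ranges: [-3.07, 3.07], [-1.43, 2.12], [-1.02, 1.25], [-3.03, 1.67], [-3.05, -0], [-3.03, 3.03]. Speed limits (rad/s): [2.39, 2.39, 3.01, 3.14, 3.14, 3.14].

### API

Orientations are given as [roll, pitch, yaw] about the fixed x, y, z axes, in that order (R = Rz(yaw) Ry(pitch) Rx(roll)).
In Python, from station import arm gives the robot as it stands. The module is installed in compiled form; this text tells all that it offers.
- The arm moves only by the tool move_arm, never from a script. Its argument "increments" is a list of rows, each an object of numbers: "jaw": the gripper command: -1 is shut, 1 is fully open, values between are in proportion; "dx", "dy", "dz": the shift along the tool's x, y, z in m; "twist": the turn about the tool's z in rad. A call has 1 to 12 rows; each row shifts and turns the commanded pose from where the row before left it, along the tool's axes as they then stand; what a row does not reach is not made up. A row lasts 1/12 s, in which the tool goes at most 41.7 mm and 7.16 degrees, less where a joint would pass 70% of its speed; a pose out of reach is approached as far as the arm can. A call is refused whole if a number of a shift passes 0.0417 or a number of a turn 0.125, either way. A call with a gripper value outside its range is refused whole. The fingers move at their own pace and stop on an object; "force" is the grip in N (left out, the last holds). Time passes only in rows, so rows that do not move let the fingers close. It gives the time, the measured TCP pose, the force, the opening and the grip force at its end, in the units of the state.
- arm.get_state(): the state, without advancing time (a new reading comes with each control period).
- arm.grab_frame(name): name is "scene" or "top" or "wrist"; returns the picture (480x640x3 uint8, blue, green, red); there is no depth.
- arm.camera_info(name): a dict with "K" (3x3 intrinsics, pixels), "extrinsics" (4x4, takes a point from camera to world coordinates). Camera axes: x right, y down, z forward; pixel columns grow to the right and rows downward; lengths in m; the calibration is good to about 2 mm. A picture is of the moment at which its call begins: read the wrist's pose just before it. camera_info takes no time and is no camera call; for the wrist camera it gives the pose at the moment of the call.
- arm.job_done(): hands the job in; it is judged then, once.
Trained networks look in the newest picture that a camera, given by its name, has taken for a name from the list of things; names that differ only in an ending like _2 or _b are one class to them, and where a whole thing is asked for, a point or a joint stands for the part that bears it (a point fixed in the world has none). Each returns a list of dicts, best first, with "score" (0 to 1); they miss things now and then, are a little off and sometimes report something else, mostly with a low value. They report only what shows in the picture. A call takes as long as a camera call.
- arm.find_in(camera, name): "position" ([x, y, z] in m, in world coordinates, good to about 4 mm: the middle of the surface that is visible of it).
- arm.silhouettes(camera, name): "pixels" (480x640 bool, what is visible of it).
- arm.pinpoint(camera, name): "position" ([x, y, z] in m, in world coordinates, good to about 4 mm: a listed point, or the origin of a listed thing).
The state is a dict: "t": time; "q": joint angles; "qd": joint speeds; "joint_efforts": joint torques, N m; "eef_pos": TCP position; "ee_rot": TCP orientation; "force": force on the tool from outside, world axes, zero at the start; "moment": the same for the moment, N m; "width": finger opening in m; "gripper_force": force on a finger pad.
Only numpy, scipy, OpenCV 4.12 (cv2) and the standard library are available. Lean on these libraries where they do the work, as an engineer would, in place of code of your own. Each camera call takes 0.05 s, during which the arm holds its last target. There are 200 camera calls.

## Working session

There is one attempt and no reset: what is moved stays moved. The work goes in short steps, Python scripts to look and compute and a tool call to move; the robot and the scene stay as the last step left them, time stands still between calls to the robot, and variables do not carry over. Pictures are saved under pics/ and viewed, at most 14 in all, crops included, and the job is handed in when it is done.

Besides the shell and the picture viewer there is one more tool, called after ">>>" by a JSON object that holds its "method" and its "body". move_arm: Moves the arm, as the interface text tells. Its arguments: {"type":"object","properties":{"increments":{"type":"array"},"force":{"type":"number"}},"required":["increments"]}

```bash
mkdir -p pics; cat > h.py <<'E'
import numpy as np,cv2
from station import arm
def st():
    s=arm.get_state(); print('t%.2f'%s['t'],'p',np.round(s['eef_pos'],4),'r',np.round(s['ee_rot'],3),'F',np.round(s['force'],2),'w%.4f g%.1f'%(s['width'],s['gripper_force'])); return s
def ray(cam,u,v,z):
    c=arm.camera_info(cam);K=np.array(c['K']);E=np.array(c['extrinsics'])
    d=E[:3,:3]@np.linalg.solve(K,[u,v,1]);o=E[:3,3];return o+d*(z-o[2])/d[2]
E
python3 - <<'E'
from h import *
st()
for c in ['scene','top']:
    cv2.imwrite(f'pics/{c}0.png',arm.grab_frame(c))
    print(c,np.round(arm.camera_info(c)['extrinsics'],3).tolist())
for n in ['scale','keypad','zero_key','store_key','stand','stylus','sample_1','mount_green','mount_red']:
    for r in arm.pinpoint('top',n)[:6]: print(n,np.round(r['position'],3),round(r['score'],2))
E
```

```text
t0.00 p [ 0.2768 -0.6152  0.2912] r [ 3.14  -0.    -2.719] F [-0.27  0.09 -0.42] w0.0877 g0.0
scene [[0.443, -0.463, 0.768, -0.409], [-0.897, -0.233, 0.376, -0.523], [0.004, -0.855, -0.518, 0.673], [0.0, 0.0, 0.0, 1.0]]
top [[-0.027, -0.996, 0.08, 0.441], [-1.0, 0.027, -0.007, -0.061], [0.005, -0.081, -0.997, 1.097], [0.0, 0.0, 0.0, 1.0]]
scale [ 0.512  0.261 -0.002] 0.85
keypad [ 0.431 -0.048 -0.   ] 0.6
zero_key [ 0.468 -0.051  0.029] 0.64
store_key [ 0.396 -0.049  0.033] 0.7
stand [ 0.615 -0.057  0.002] 0.57
stand [ 0.395 -0.049  0.032] 0.26
stylus [ 0.541 -0.166 -0.003] 0.57
stylus [ 0.604 -0.06   0.016] 0.44
sample_1 [ 0.434 -0.383  0.004] 0.82
sample_1 [ 0.533 -0.29   0.   ] 0.61
sample_1 [ 0.543 -0.168 -0.   ] 0.51
mount_red [ 0.417 -0.174 -0.003] 0.55
```

View pics/top0.png

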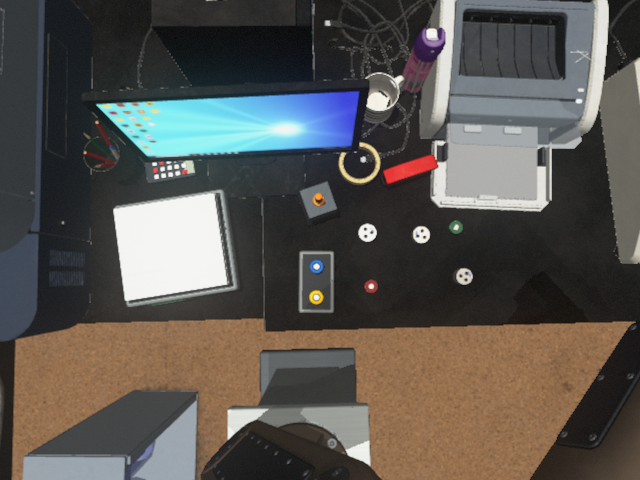

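View pics/scene0.png

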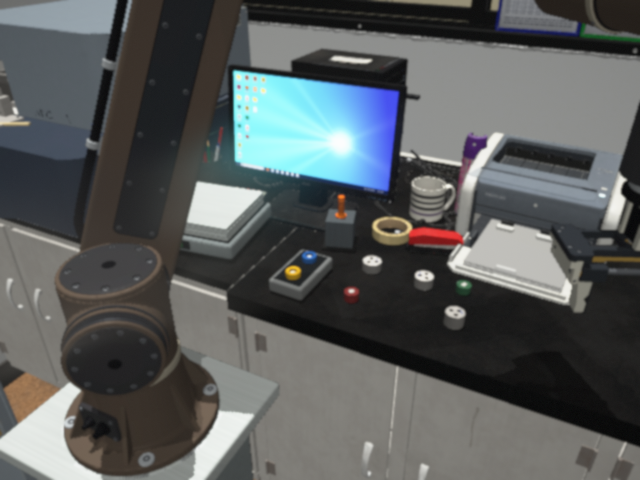

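The top view shows three steel samples at about (368,232), (421,235) and (464,276). The red mount is at (371,286) and the green at (456,227). The stylus handle is at (319,199), the blue key at (316,267), the yellow key at (316,297), and the white pile is around (172,247). The scene view agrees with this: no fourth sample, and clutter (monitor, tape) behind the stand.

```bash
python3 - <<'E'
from h import *
im=arm.grab_frame('top'); sc=arm.grab_frame('scene')
def cen(cam,name,z):
    for r in arm.silhouettes(cam,name)[:5]:
        m=r['pixels'];v,u=np.nonzero(m);print(cam,name,round(r['score'],2),'px',u.mean().round(1),v.mean().round(1),m.sum(),np.round(ray(cam,u.mean(),v.mean(),z),4))
cen('top','sample_1',.02);cen('top','mount_red',.02);cen('top','mount_green',.018);cen('top','stylus',.11)
hsv=cv2.cvtColor(im,cv2.COLOR_BGR2HSV)
for n,lo,hi,z in [('orange',(5,150,80),(17,255,255),.126),('blue',(100,150,80),(125,255,255),.046),('yellow',(20,150,80),(35,255,255),.046)]:
    m=cv2.inRange(hsv,lo,hi);m[:185]=0;m[310:]=0;m[:,:290]=0;m[:,345:]=0;v,u=np.nonzero(m);print(n,len(u),u.mean(),v.mean(),np.round(ray('top',u.mean(),v.mean(),z),4))
# pile
w=cv2.inRange(im,(190,190,190),(255,255,255));w[:180]=0;w[315:]=0;w[:,:100]=0;w[:,245:]=0
c=max(cv2.findContours(w,0,1)[0],key=cv2.contourArea);r=cv2.minAreaRect(c);print(r,np.round(cv2.boxPoints(r),1).tolist())
c=arm.camera_info('top');print(np.array(c['K'])[0])
for z in(.057,.074,.091):
  b=[ray('top',*p,z)[:2] for p in cv2.boxPoints(r)];print(z,np.mean(b,0).round(4),[round(float(np.linalg.norm(b[i]-b[i-1])),4) for i in range(4)])
st()
cv2.imwrite('pics/crop.png',cv2.resize(sc[170:270,160:380],None,fx=3.5,fy=3.5))
E
```

```text
top sample_1 0.68 px 367.1 233.0 278 [ 0.5391 -0.1676  0.02  ]
top sample_1 0.62 px 462.7 276.6 267 [ 0.434  -0.3811  0.02  ]
top sample_1 0.54 px 419.9 235.1 238 [ 0.5311 -0.288   0.02  ]
top mount_red 0.51 px 370.9 286.2 150 [ 0.4179 -0.1721  0.02  ]
top mount_green 0.74 px 454.6 228.1 175 [ 0.5453 -0.3688  0.018 ]
top stylus 0.53 px 318.5 199.8 129 [ 0.6037 -0.0589  0.11  ]
orange 89 318.29213483146066 199.25842696629215 [ 0.6022 -0.0585  0.126 ]
blue 107 316.23364485981307 266.1775700934579 [ 0.4659 -0.0498  0.046 ]
yellow 131 315.89312977099235 296.9083969465649 [ 0.3984 -0.0473  0.046 ]
((169.35641479492188, 246.22056579589844), (93.09262084960938, 104.39244842529297), 80.88213348388672) [[110.4000015258789, 208.5], [213.5, 192.0], [228.3000030517578, 283.8999938964844], [125.19999694824219, 300.5]]
[474.09705098   0.         324.07026158]
0.057 [0.5189 0.2711] [0.2053, 0.2296, 0.206, 0.2261]
0.074 [0.5176 0.2657] [0.202, 0.2259, 0.2027, 0.2224]
0.091 [0.5164 0.2603] [0.1986, 0.2221, 0.1993, 0.2187]
t0.85 p [ 0.2769 -0.6155  0.2922] r [-3.142  0.    -2.719] F [-0.91  0.   -0.05] w0.0877 g0.0
```

View pics/crop.png

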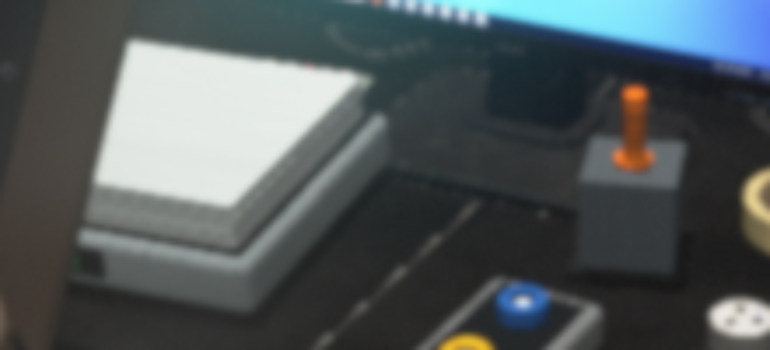

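>>> {"method": "move_arm", "body": {"increments": [{"jaw": 1,"twist": 0.106},{"twist": 0.106,"jaw": 1},{"twist": 0.106,"jaw": 1},{"twist": 0.105,"jaw": 1},{"dx": -0.02,"dy": 0.034,"jaw": 1},{"dx": -0.02,"dy": 0.034,"jaw": 1},{"dx": -0.02,"dy": 0.034,"jaw": 1},{"dx": -0.02,"dy": 0.034,"jaw": 1},{"dx": -0.02,"dy": 0.034,"jaw": 1},{"dx": -0.02,"dy": 0.034,"jaw": 1},{"dx": -0.02,"dy": 0.034,"jaw": 1},{"dx": -0.02,"dy": 0.034,"jaw": 1}]}}

```text
$.increments[0]: bad value
```

>>> {"method": "move_arm", "body": {"increments": [{"dx": -0.02,"dy": 0.034,"jaw": 0.3},{"dx": -0.02,"dy": 0.034,"jaw": 0.3},{"dx": -0.02,"dy": 0.034,"jaw": 0.3},{"dx": -0.02,"dy": 0.034,"jaw": 0.3},{"dx": -0.02,"dy": 0.034,"jaw": 0.3},{"dx": -0.02,"dy": 0.034,"jaw": 0.3},{"dx": -0.01,"dy": 0.02,"jaw": 0.3},{"jaw": 0.3}]}}

```text
$.increments[0]: bad value
```

>>> {"method": "move_arm", "body": {"increments": [{"dx": 0,"dy": 0,"dz": 0,"twist": 0.106,"jaw": 1},{"dx": 0,"dy": 0,"dz": 0,"twist": 0.106,"jaw": 1},{"dx": 0,"dy": 0,"dz": 0,"twist": 0.106,"jaw": 1},{"dx": 0,"dy": 0,"dz": 0,"twist": 0.105,"jaw": 1},{"dx": -0.02,"dy": 0.034,"dz": 0,"twist": 0,"jaw": 1},{"dx": -0.02,"dy": 0.034,"dz": 0,"twist": 0,"jaw": 1},{"dx": -0.02,"dy": 0.034,"dz": 0,"twist": 0,"jaw": 1},{"dx": -0.02,"dy": 0.034,"dz": 0,"twist": 0,"jaw": 1},{"dx": -0.02,"dy": 0.034,"dz": 0,"twist": 0,"jaw": 1},{"dx": -0.02,"dy": 0.034,"dz": 0,"twist": 0,"jaw": 1},{"dx": -0.02,"dy": 0.034,"dz": 0,"twist": 0,"jaw": 1},{"dx": -0.02,"dy": 0.034,"dz": 0,"twist": 0,"jaw": 1}]}}

```text
t: 1.85
eef_pos: [0.4376, -0.3418, 0.2925]
ee_rot: [-3.141, 0.001, 3.141]
force: [0.2, -0.7, -0.8]
width: 0.0875
gripper_force: 0.0
```

>>> {"method": "move_arm", "body": {"increments": [{"dx": -0.0205,"dy": 0.0354,"dz": 0,"twist": 0,"jaw": 0.3},{"dx": -0.0205,"dy": 0.0354,"dz": 0,"twist": 0,"jaw": 0.3},{"dx": -0.0205,"dy": 0.0354,"dz": 0,"twist": 0,"jaw": 0.3},{"dx": -0.0205,"dy": 0.0354,"dz": 0,"twist": 0,"jaw": 0.3},{"dx": -0.0205,"dy": 0.0354,"dz": 0,"twist": 0,"jaw": 0.3},{"dx": -0.0205,"dy": 0.0354,"dz": 0,"twist": 0,"jaw": 0.3},{"dx": -0.0205,"dy": 0.0354,"dz": 0,"twist": 0,"jaw": 0.3},{"dx": -0.0205,"dy": 0.0354,"dz": 0,"twist": 0,"jaw": 0.3},{"dx": 0,"dy": 0,"dz": 0,"twist": 0,"jaw": 0.3}]}}

```text
t: 2.6
eef_pos: [0.604, -0.0553, 0.2917]
ee_rot: [3.141, 0.001, -3.138]
force: [0.4, -1.3, -0.8]
width: 0.0569
gripper_force: 0.0
```

```bash
python3 - <<'E'
from h import *
s=st();im=arm.grab_frame('wrist');cv2.imwrite('pics/w1.png',im)
print(np.round(arm.camera_info('wrist')['extrinsics'],3).tolist())
hsv=cv2.cvtColor(im,cv2.COLOR_BGR2HSV)
m=cv2.inRange(hsv,(5,150,60),(17,255,255));n,l,S,C=cv2.connectedComponentsWithStats(m)
for i in range(1,n):
    if S[i,4]>100: print(S[i],C[i].round(1),np.round(ray('wrist',*C[i],.126),4),np.round(ray('wrist',*C[i],.079),4))
E
```

```text
t2.60 p [ 0.604  -0.0553  0.2917] r [ 3.141e+00  1.000e-03 -3.138e+00] F [ 0.39 -1.27 -0.79] w0.0569 g0.0
[[-0.002, 0.963, 0.271, 0.53], [1.0, 0.002, 0.0, -0.058], [-0.0, 0.271, -0.963, 0.385], [0.0, 0.0, 0.0, 1.0]]
[294 212  33  44 966] [309.5 232.6] [ 0.5974 -0.0616  0.126 ] [ 0.6096 -0.0621  0.079 ]
```

View pics/w1.png

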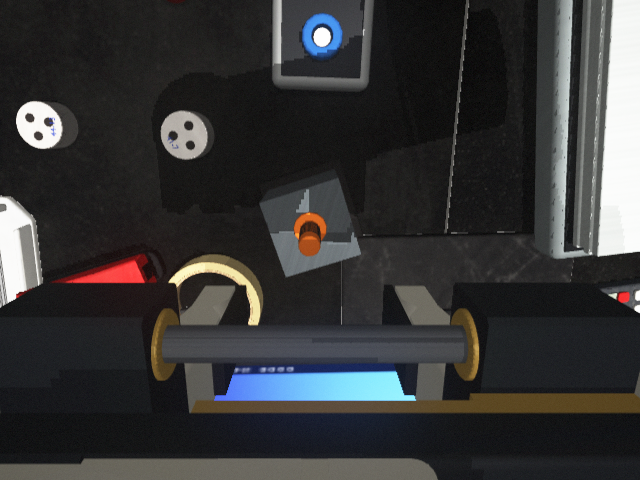

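The wrist view shows the stylus upright in the stand, with its collar at about (310,228) and handle top at about (309,246). That puts it at roughly x 0.606, y -0.061. The blue key is at (322,36), and two samples are at (40,125) and (185,135).

>>> {"method": "move_arm", "body": {"increments": [{"dx": -0.002,"dy": -0.0055,"dz": 0.025,"twist": 0,"jaw": 0.1},{"dx": 0,"dy": 0,"dz": 0.03,"twist": 0,"jaw": 0.1},{"dx": 0,"dy": 0,"dz": 0.03,"twist": 0,"jaw": 0.1},{"dx": 0,"dy": 0,"dz": 0.03,"twist": 0,"jaw": 0.1},{"dx": 0,"dy": 0,"dz": 0.015,"twist": 0,"jaw": 0.1},{"dx": 0,"dy": 0,"dz": 0.01,"twist": 0,"jaw": 0.1},{"dx": 0,"dy": 0,"dz": 0,"twist": 0,"jaw": 0.1}]}}

```text
t: 3.23
eef_pos: [0.6018, -0.0666, 0.1501]
ee_rot: [-3.141, -0.004, 3.141]
force: [-0.6, -0.5, -0.2]
width: 0.0484
gripper_force: 0.0
```

>>> {"method": "move_arm", "body": {"increments": [{"dx": 0,"dy": 0,"dz": 0,"twist": 0,"jaw": -1},{"dx": 0,"dy": 0,"dz": 0,"twist": 0,"jaw": -1},{"dx": 0,"dy": 0,"dz": 0,"twist": 0,"jaw": -1},{"dx": 0,"dy": 0,"dz": 0,"twist": 0,"jaw": -1},{"dx": 0,"dy": 0,"dz": 0,"twist": 0,"jaw": -1},{"dx": 0,"dy": 0,"dz": 0,"twist": 0,"jaw": -1}], "force": 30}}

```text
t: 3.73
eef_pos: [0.604, -0.0647, 0.1534]
ee_rot: [3.14, 0.003, 3.141]
force: [-2.5, 17.8, 4.7]
width: 0.0145
gripper_force: 30.0
```

>>> {"method": "move_arm", "body": {"increments": [{"dx": 0,"dy": 0.002,"dz": 0,"twist": 0,"jaw": -1},{"dx": 0,"dy": 0.001,"dz": 0,"twist": 0,"jaw": -1},{"dx": 0,"dy": 0,"dz": 0,"twist": 0,"jaw": -1}]}}

```text
t: 3.98
eef_pos: [0.6037, -0.0629, 0.1531]
ee_rot: [-3.141, 0.002, -3.141]
force: [-0.2, 0.3, 6.4]
width: 0.0143
gripper_force: 30.0
```

>>> {"method": "move_arm", "body": {"increments": [{"dx": 0,"dy": 0,"dz": -0.01,"twist": 0,"jaw": -1},{"dx": 0,"dy": 0,"dz": -0.02,"twist": 0,"jaw": -1},{"dx": 0,"dy": 0,"dz": -0.03,"twist": 0,"jaw": -1},{"dx": 0,"dy": 0,"dz": -0.025,"twist": 0,"jaw": -1},{"dx": 0.01,"dy": 0.002,"dz": 0,"twist": 0,"jaw": -1},{"dx": 0.03,"dy": 0.003,"dz": 0,"twist": 0,"jaw": -1},{"dx": 0.035,"dy": 0.004,"dz": 0,"twist": 0,"jaw": -1},{"dx": 0.035,"dy": 0.003,"dz": 0.01,"twist": 0,"jaw": -1},{"dx": 0.02,"dy": 0,"dz": 0.02,"twist": 0,"jaw": -1},{"dx": 0.007,"dy": 0,"dz": 0.01,"twist": 0,"jaw": -1},{"dx": 0,"dy": 0,"dz": 0,"twist": 0,"jaw": -1},{"dx": 0,"dy": 0,"dz": 0,"twist": 0,"jaw": -1}]}}

```text
t: 4.98
eef_pos: [0.466, -0.051, 0.1976]
ee_rot: [-3.141, -0.0, -3.141]
force: [0.6, -0.1, 0.0]
width: 0.0142
gripper_force: 29.9
```

```bash
python3 - <<'E'
from h import *
s=st();im=arm.grab_frame('wrist');cv2.imwrite('pics/w2.png',im[100:400,120:520])
hsv=cv2.cvtColor(im,cv2.COLOR_BGR2HSV)
for nm,lo,hi in [('blue',(100,150,60),(125,255,255)),('yel',(20,150,80),(35,255,255))]:
  m=cv2.inRange(hsv,lo,hi);n,l,S,C=cv2.connectedComponentsWithStats(m)
  for i in range(1,n):
    if S[i,4]>200: print(nm,S[i],C[i].round(1),np.round(ray('wrist',*C[i],.046),4))
c=arm.camera_info('wrist');E=np.array(c['extrinsics']);p=np.array(s['eef_pos'])-[0,0,.134]
q=np.array(c['K'])@(E[:3,:3].T@(p-E[:3,3]));print('tip px',q/q[2], np.array(c['K']))
E
```

```text
t4.98 p [ 0.466  -0.051   0.1976] r [-3.141 -0.    -3.141] F [ 0.62 -0.14  0.04] w0.0142 g29.9
blue [ 292  218   49   49 1427] [315.7 241.2] [ 0.4641 -0.0511  0.046 ]
yel [ 293  105   54   56 1799] [319.6 132.5] [ 0.3983 -0.0488  0.046 ]
yel [ 429  394  110   18 1006] [487.4 403.1] [0.5829 0.07   0.046 ]
tip px [315.99638289 252.56326954   1.        ] [[406.94998817   0.         314.57657417]
 [  0.         406.94998817 240.98258504]
 [  0.           0.           1.        ]]
```

View pics/w2.png

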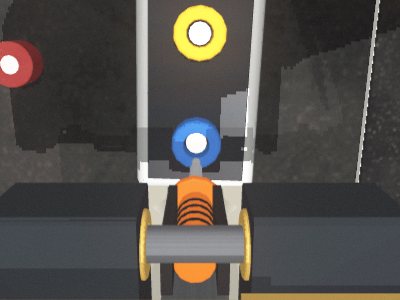

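The crop shows the blue collar centred at about full-frame (316,242), with the stylus tip just behind it. I'll zoom in on the tip before pressing.

```bash
python3 - <<'E'
from h import *
im=arm.grab_frame('wrist');cv2.imwrite('pics/w3.png',cv2.resize(im[210:310,270:370],None,fx=6,fy=6,interpolation=cv2.INTER_NEAREST))
E
```

```text
(no output)
```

View pics/w3.png

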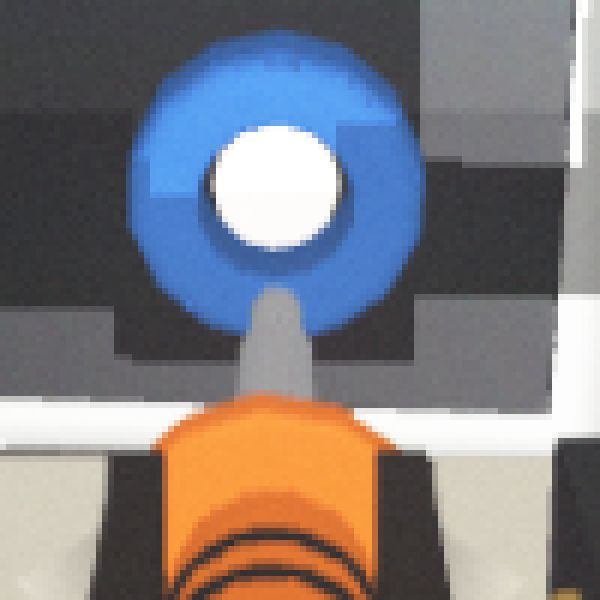

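The tip is at about full-frame (316,261) and the cap at (316,241), so the tip needs to go 6 mm toward -x (tool +dx).

>>> {"method": "move_arm", "body": {"increments": [{"dx": 0.006,"dy": 0,"dz": 0,"twist": 0,"jaw": -1},{"dx": 0,"dy": 0,"dz": 0.01,"twist": 0,"jaw": -1},{"dx": 0,"dy": 0,"dz": 0.008,"twist": 0,"jaw": -1},{"dx": 0,"dy": 0,"dz": 0.003,"twist": 0,"jaw": -1},{"dx": 0,"dy": 0,"dz": 0.002,"twist": 0,"jaw": -1},{"dx": 0,"dy": 0,"dz": 0.002,"twist": 0,"jaw": -1},{"dx": 0,"dy": 0,"dz": 0,"twist": 0,"jaw": -1}]}}

```text
t: 5.67
eef_pos: [0.4601, -0.051, 0.1721]
ee_rot: [-3.141, -0.001, 3.141]
force: [-2.4, 0.8, 3.7]
width: 0.0141
gripper_force: 29.9
```

>>> {"method": "move_arm", "body": {"increments": [{"dx": 0,"dy": 0,"dz": 0.0015,"twist": 0,"jaw": -1},{"dx": 0,"dy": 0,"dz": 0.001,"twist": 0,"jaw": -1},{"dx": 0,"dy": 0,"dz": 0,"twist": 0,"jaw": -1},{"dx": 0,"dy": 0,"dz": 0,"twist": 0,"jaw": -1}]}}

```text
t: 6.0
eef_pos: [0.4605, -0.0509, 0.1706]
ee_rot: [-3.141, 0.001, -3.141]
force: [-2.3, -0.3, 8.5]
width: 0.0142
gripper_force: 30.0
```

Force of 8.5 N at tip z of about 0.036 means the zero key was fully pressed. Next, returning the stylus.

>>> {"method": "move_arm", "body": {"increments": [{"dx": 0,"dy": 0,"dz": -0.01,"twist": 0,"jaw": -1},{"dx": 0,"dy": 0,"dz": -0.025,"twist": 0,"jaw": -1},{"dx": -0.01,"dy": 0,"dz": -0.0325,"twist": 0,"jaw": -1},{"dx": -0.03,"dy": -0.003,"dz": 0,"twist": 0,"jaw": -1},{"dx": -0.035,"dy": -0.003,"dz": 0,"twist": 0,"jaw": -1},{"dx": -0.035,"dy": -0.003,"dz": 0,"twist": 0,"jaw": -1},{"dx": -0.025,"dy": -0.003,"dz": 0,"twist": 0,"jaw": -1},{"dx": -0.008,"dy": 0,"dz": 0,"twist": 0,"jaw": -1},{"dx": 0,"dy": 0,"dz": 0,"twist": 0,"jaw": -1},{"dx": 0,"dy": 0,"dz": 0,"twist": 0,"jaw": -1}]}}

```text
t: 6.83
eef_pos: [0.6027, -0.0629, 0.2363]
ee_rot: [3.142, -0.001, 3.141]
force: [-0.7, 1.1, -0.8]
width: 0.0144
gripper_force: 29.9
```

>>> {"method": "move_arm", "body": {"increments": [{"dx": 0,"dy": 0,"dz": 0.01,"twist": 0,"jaw": -1},{"dx": 0,"dy": 0,"dz": 0.01,"twist": 0,"jaw": -1},{"dx": 0,"dy": 0,"dz": 0.01,"twist": 0,"jaw": -1},{"dx": 0,"dy": 0,"dz": 0,"twist": 0,"jaw": -1}]}}

```text
t: 7.17
eef_pos: [0.6013, -0.0628, 0.2045]
ee_rot: [3.141, -0.003, 3.141]
force: [-0.1, 0.6, -1.4]
width: 0.0144
gripper_force: 29.9
```

Free in the hole (tip below the block top). Down and release.

>>> {"method": "move_arm", "body": {"increments": [{"dx": 0,"dy": 0,"dz": 0.015,"twist": 0,"jaw": -1},{"dx": 0,"dy": 0,"dz": 0.015,"twist": 0,"jaw": -1},{"dx": 0,"dy": 0,"dz": 0.015,"twist": 0,"jaw": -1},{"dx": 0,"dy": 0,"dz": 0.006,"twist": 0,"jaw": -1},{"dx": 0,"dy": 0,"dz": 0.002,"twist": 0,"jaw": -1},{"dx": 0,"dy": 0,"dz": 0.001,"twist": 0,"jaw": -1},{"dx": 0,"dy": 0,"dz": 0,"twist": 0,"jaw": -1}]}}

```text
t: 7.75
eef_pos: [0.6031, -0.0629, 0.1536]
ee_rot: [-3.141, 0.0, 3.142]
force: [0.3, 0.1, -0.0]
width: 0.0142
gripper_force: 29.9
```

>>> {"method": "move_arm", "body": {"increments": [{"dx": 0,"dy": 0,"dz": 0,"twist": 0,"jaw": 0.1},{"dx": 0,"dy": 0,"dz": 0,"twist": 0,"jaw": 0.1},{"dx": 0,"dy": 0,"dz": 0,"twist": 0,"jaw": 0.1},{"dx": 0,"dy": 0,"dz": -0.01,"twist": 0,"jaw": 0.1},{"dx": 0,"dy": 0,"dz": -0.025,"twist": 0,"jaw": 0.1},{"dx": 0,"dy": 0,"dz": -0.035,"twist": 0,"jaw": 0.1},{"dx": 0,"dy": 0,"dz": -0.035,"twist": 0,"jaw": 0.1},{"dx": 0.021,"dy": -0.035,"dz": 0,"twist": 0,"jaw": 0.6},{"dx": 0.022,"dy": -0.035,"dz": 0,"twist": 0,"jaw": 0.6},{"dx": 0.022,"dy": -0.035,"dz": 0,"twist": 0,"jaw": 0.6},{"dx": 0,"dy": 0,"dz": 0,"twist": -0.12,"jaw": 0.6},{"dx": 0,"dy": 0,"dz": 0,"twist": -0.12,"jaw": 0.6}]}}

```text
t: 8.75
eef_pos: [0.5367, -0.1698, 0.2597]
ee_rot: [-3.141, 0.001, -2.9]
force: [0.5, 0.1, 0.3]
width: 0.0687
gripper_force: 0.0
```

>>> {"method": "move_arm", "body": {"increments": [{"dx": 0,"dy": 0,"dz": 0,"twist": -0.12,"jaw": 0.6},{"dx": 0,"dy": 0,"dz": 0,"twist": -0.12,"jaw": 0.6},{"dx": 0,"dy": 0,"dz": 0,"twist": -0.12,"jaw": 0.6},{"dx": 0,"dy": 0,"dz": 0,"twist": -0.12,"jaw": 0.6},{"dx": 0,"dy": 0,"dz": 0,"twist": -0.12,"jaw": 0.6},{"dx": 0,"dy": 0,"dz": 0,"twist": -0.12,"jaw": 0.6},{"dx": 0,"dy": 0,"dz": 0,"twist": -0.12,"jaw": 0.6},{"dx": 0,"dy": 0,"dz": 0,"twist": -0.12,"jaw": 0.6},{"dx": 0,"dy": 0,"dz": 0,"twist": -0.12,"jaw": 0.6},{"dx": 0,"dy": 0,"dz": 0,"twist": -0.12,"jaw": 0.6},{"dx": 0,"dy": 0,"dz": 0,"twist": -0.12,"jaw": 0.6},{"dx": 0,"dy": 0,"dz": 0,"twist": -0.01,"jaw": 0.6}]}}

```text
t: 9.75
eef_pos: [0.5381, -0.168, 0.2592]
ee_rot: [-3.141, -0.0, -1.566]
force: [0.2, -0.7, 0.3]
width: 0.0701
gripper_force: 0.0
```

```bash
cat >> h.py <<'E'
def discs(show=None,z=.022):
    s=st();im=arm.grab_frame('wrist');out=[]
    for r in arm.silhouettes('wrist','sample_1')[:6]:
        m=r['pixels'].astype(np.uint8);g=cv2.cvtColor(im,cv2.COLOR_BGR2GRAY)
        t=((g>150)&(cv2.dilate(m,np.ones((5,5)))>0)).astype(np.uint8)
        c=cv2.convexHull(max(cv2.findContours(t,0,1)[0],key=cv2.contourArea)) if t.any() else None
        if c is None or len(c)<5: continue
        e=cv2.fitEllipse(c);p=ray('wrist',*e[0],z)
        ti=arm.camera_info('wrist');d=np.array(ti['extrinsics'])[2,3]-z
        print('disc',round(r['score'],2),'px',np.round(e[0],1),'dia mm',np.round(np.array(e[1])*d/ti['K'][0][0]*1000,1),'pos',np.round(p,4),'rel world',np.round(p[:2]-np.array(s['eef_pos'][:2]),4))
    if show: cv2.imwrite(show,im)
E
python3 -c "
from h import *
discs('pics/w4.png')"
```

```text
t9.75 p [ 0.5381 -0.168   0.2592] r [-3.141 -0.    -1.566] F [ 0.16 -0.71  0.31] w0.0701 g0.0
disc 0.93 px [313.7 217.5] dia mm [39.6 39.8] pos [ 0.5397 -0.1691  0.022 ] rel world [ 0.0017 -0.0011]
disc 0.86 px [325.1  57.2] dia mm [42.7 46.9] pos [ 0.5305 -0.2916  0.022 ] rel world [-0.0076 -0.1236]
```

View pics/w4.png

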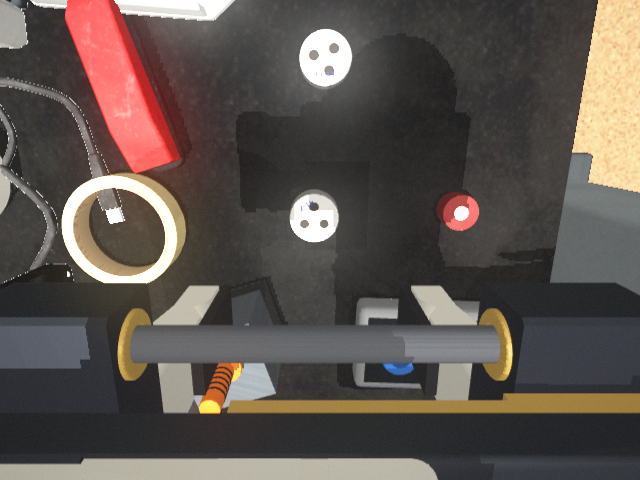

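The wrist view shows sample A centred under the gripper at (314,217) and sample B at (325,57). The red mount is clear at (460,211), and the stylus is back in its stand.

>>> {"method": "move_arm", "body": {"increments": [{"dx": 0.001,"dy": -0.0015,"dz": 0.03,"twist": 0,"jaw": 0.6},{"dx": 0,"dy": 0,"dz": 0.035,"twist": 0,"jaw": 0.6},{"dx": 0,"dy": 0,"dz": 0.035,"twist": 0,"jaw": 0.6},{"dx": 0,"dy": 0,"dz": 0.035,"twist": 0,"jaw": 0.6},{"dx": 0,"dy": 0,"dz": 0.03,"twist": 0,"jaw": 0.6},{"dx": 0,"dy": 0,"dz": 0.015,"twist": 0,"jaw": 0.6},{"dx": 0,"dy": 0,"dz": 0.008,"twist": 0,"jaw": 0.6},{"dx": 0,"dy": 0,"dz": 0,"twist": 0,"jaw": -1},{"dx": 0,"dy": 0,"dz": 0,"twist": 0,"jaw": -1},{"dx": 0,"dy": 0,"dz": 0,"twist": 0,"jaw": -1},{"dx": 0,"dy": 0,"dz": 0,"twist": 0,"jaw": -1},{"dx": 0,"dy": 0,"dz": 0,"twist": 0,"jaw": -1}], "force": 25}}

```text
t: 10.85
eef_pos: [0.5399, -0.1689, 0.0715]
ee_rot: [-3.14, 0.0, -1.572]
force: [-4.3, -0.8, 3.1]
width: 0.0421
gripper_force: 1.9
```

>>> {"method": "move_arm", "body": {"increments": [{"dx": 0,"dy": 0,"dz": 0,"twist": 0,"jaw": -1},{"dx": 0,"dy": 0,"dz": 0,"twist": 0,"jaw": -1},{"dx": 0,"dy": 0,"dz": 0,"twist": 0,"jaw": -1}]}}

```text
t: 11.1
eef_pos: [0.5398, -0.1689, 0.0714]
ee_rot: [-3.14, -0.0, -1.572]
force: [-2.4, 0.0, 7.0]
width: 0.0414
gripper_force: 25.0
```

>>> {"method": "move_arm", "body": {"increments": [{"dx": 0,"dy": 0,"dz": -0.01,"twist": 0,"jaw": -1},{"dx": 0,"dy": 0,"dz": -0.03,"twist": 0,"jaw": -1},{"dx": 0,"dy": 0,"dz": -0.035,"twist": 0,"jaw": -1},{"dx": 0,"dy": 0,"dz": -0.035,"twist": 0,"jaw": -1},{"dx": 0,"dy": 0,"dz": -0.035,"twist": 0,"jaw": -1},{"dx": 0,"dy": 0,"dz": -0.035,"twist": 0,"jaw": -1},{"dx": 0,"dy": 0,"dz": 0,"twist": 0,"jaw": -1}]}}

```text
t: 11.68
eef_pos: [0.5424, -0.1695, 0.2588]
ee_rot: [-3.129, -0.002, -1.571]
force: [1.5, 0.3, -1.7]
width: 0.0411
gripper_force: 25.0
```

>>> {"method": "move_arm", "body": {"increments": [{"dx": -0.02,"dy": 0.001,"dz": 0,"twist": 0,"jaw": -1},{"dx": -0.038,"dy": 0.0025,"dz": 0,"twist": 0,"jaw": -1},{"dx": -0.038,"dy": 0.0025,"dz": 0,"twist": 0,"jaw": -1},{"dx": -0.038,"dy": 0.0025,"dz": 0,"twist": 0,"jaw": -1},{"dx": -0.038,"dy": 0.0025,"dz": 0,"twist": 0,"jaw": -1},{"dx": -0.038,"dy": 0.0025,"dz": 0,"twist": 0,"jaw": -1},{"dx": -0.038,"dy": 0.0025,"dz": 0,"twist": 0,"jaw": -1},{"dx": -0.038,"dy": 0.0025,"dz": 0,"twist": 0,"jaw": -1},{"dx": -0.038,"dy": 0.0025,"dz": 0,"twist": 0,"jaw": -1},{"dx": -0.038,"dy": 0.0025,"dz": 0,"twist": 0,"jaw": -1},{"dx": -0.038,"dy": 0.0025,"dz": 0,"twist": 0,"jaw": -1},{"dx": -0.038,"dy": 0.0025,"dz": 0,"twist": 0,"jaw": -1}]}}

```text
t: 12.68
eef_pos: [0.5106, 0.2708, 0.2507]
ee_rot: [-3.141, 0.001, -1.572]
force: [1.8, 0.8, -2.6]
width: 0.041
gripper_force: 25.0
```

```bash
python3 -c "
from h import *
st();cv2.imwrite('pics/w5.png',arm.grab_frame('wrist'))"
```

```text
t12.68 p [0.5106 0.2708 0.2507] r [-3.141e+00  1.000e-03 -1.572e+00] F [ 1.83  0.78 -2.63] w0.0410 g25.0
```

View pics/w5.png

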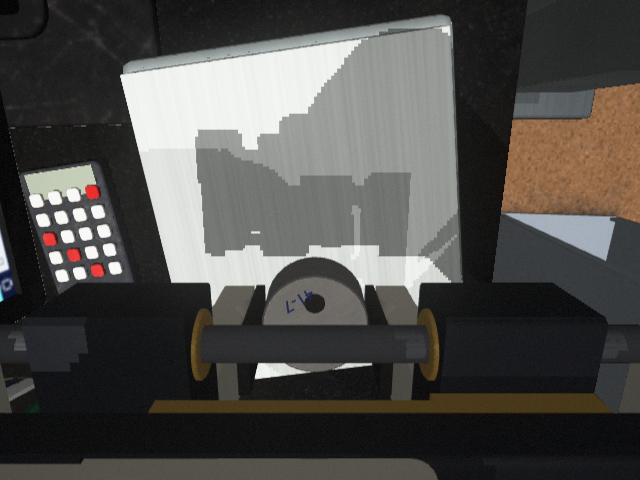

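The wrist view shows the held sample at (315,320). The pile's near edge runs from (122,73) to (450,28), which puts its centre near (0.514, 0.262) and its top at about 0.076 m. I'll shift 31 mm in y and descend.

>>> {"method": "move_arm", "body": {"increments": [{"dx": -0.031,"dy": 0,"dz": 0,"twist": 0,"jaw": -1},{"dx": 0,"dy": 0,"dz": 0.025,"twist": 0,"jaw": -1},{"dx": 0,"dy": 0,"dz": 0.025,"twist": 0,"jaw": -1},{"dx": 0,"dy": 0,"dz": 0.015,"twist": 0,"jaw": -1},{"dx": 0,"dy": 0,"dz": 0.01,"twist": 0,"jaw": -1},{"dx": 0,"dy": 0,"dz": 0.003,"twist": 0,"jaw": -1},{"dx": 0,"dy": 0,"dz": 0,"twist": 0,"jaw": -1},{"dx": 0,"dy": 0,"dz": 0,"twist": 0,"jaw": -1}]}}

```text
t: 13.4
eef_pos: [0.512, 0.3003, 0.1732]
ee_rot: [-3.14, 0.001, -1.572]
force: [-0.0, 0.1, -1.4]
width: 0.0412
gripper_force: 25.0
```

>>> {"method": "move_arm", "body": {"increments": [{"dx": 0,"dy": 0,"dz": 0.0015,"twist": 0,"jaw": -1},{"dx": 0,"dy": 0,"dz": 0.0015,"twist": 0,"jaw": -1},{"dx": 0,"dy": 0,"dz": 0.0015,"twist": 0,"jaw": -1},{"dx": 0,"dy": 0,"dz": 0.0015,"twist": 0,"jaw": -1},{"dx": 0,"dy": 0,"dz": 0,"twist": 0,"jaw": -1}]}}

```text
t: 13.82
eef_pos: [0.5114, 0.3, 0.166]
ee_rot: [3.141, -0.0, -1.572]
force: [-0.0, -0.4, -2.7]
width: 0.0414
gripper_force: 25.0
```

>>> {"method": "move_arm", "body": {"increments": [{"dx": 0,"dy": 0,"dz": 0.0015,"twist": 0,"jaw": -1},{"dx": 0,"dy": 0,"dz": 0.0015,"twist": 0,"jaw": -1},{"dx": 0,"dy": 0,"dz": 0.0015,"twist": 0,"jaw": -1},{"dx": 0,"dy": 0,"dz": 0.0015,"twist": 0,"jaw": -1},{"dx": 0,"dy": 0,"dz": 0,"twist": 0,"jaw": -1}]}}

```text
t: 14.23
eef_pos: [0.5113, 0.3, 0.1597]
ee_rot: [3.141, -0.0, -1.572]
force: [0.6, -0.3, -2.7]
width: 0.0417
gripper_force: 25.0
```

>>> {"method": "move_arm", "body": {"increments": [{"dx": 0,"dy": 0,"dz": 0.0015,"twist": 0,"jaw": -1},{"dx": 0,"dy": 0,"dz": 0.0015,"twist": 0,"jaw": -1},{"dx": 0,"dy": 0,"dz": 0.0015,"twist": 0,"jaw": -1},{"dx": 0,"dy": 0,"dz": 0,"twist": 0,"jaw": -1}]}}

```text
t: 14.57
eef_pos: [0.5114, 0.3, 0.1552]
ee_rot: [3.141, -0.0, -1.572]
force: [-0.1, 0.3, -3.8]
width: 0.0416
gripper_force: 25.0
```

>>> {"method": "move_arm", "body": {"increments": [{"dx": 0,"dy": 0,"dz": 0.0015,"twist": 0,"jaw": -1},{"dx": 0,"dy": 0,"dz": 0.0015,"twist": 0,"jaw": -1},{"dx": 0,"dy": 0,"dz": 0.0015,"twist": 0,"jaw": -1},{"dx": 0,"dy": 0,"dz": 0,"twist": 0,"jaw": -1}]}}

```text
t: 14.9
eef_pos: [0.5114, 0.3001, 0.1509]
ee_rot: [3.141, -0.0, -1.572]
force: [-0.3, 0.4, -2.0]
width: 0.0411
gripper_force: 25.0
```

>>> {"method": "move_arm", "body": {"increments": [{"dx": 0,"dy": 0,"dz": 0.0015,"twist": 0,"jaw": -1},{"dx": 0,"dy": 0,"dz": 0.0015,"twist": 0,"jaw": -1},{"dx": 0,"dy": 0,"dz": 0,"twist": 0,"jaw": -1}]}}

```text
t: 15.15
eef_pos: [0.5115, 0.3001, 0.1484]
ee_rot: [-3.141, -0.0, -1.572]
force: [-1.9, -0.9, 4.1]
width: 0.0413
gripper_force: 25.0
```

>>> {"method": "move_arm", "body": {"increments": [{"dx": 0,"dy": 0,"dz": 0.001,"twist": 0,"jaw": -1},{"dx": 0,"dy": 0,"dz": 0.001,"twist": 0,"jaw": -1},{"dx": 0,"dy": 0,"dz": 0,"twist": 0,"jaw": -1}]}}

```text
t: 15.4
eef_pos: [0.5116, 0.3002, 0.1468]
ee_rot: [-3.141, 0.0, -1.572]
force: [-3.8, -1.3, 7.0]
width: 0.0413
gripper_force: 25.0
```

>>> {"method": "move_arm", "body": {"increments": [{"dx": 0,"dy": 0,"dz": -0.001,"twist": 0,"jaw": -1},{"dx": 0,"dy": 0,"dz": -0.0012,"twist": 0,"jaw": -1},{"dx": 0,"dy": 0,"dz": 0,"twist": 0,"jaw": -1},{"dx": 0,"dy": 0,"dz": 0,"twist": 0,"jaw": -1}], "force": 10}}

```text
t: 15.73
eef_pos: [0.5116, 0.3001, 0.1485]
ee_rot: [-3.141, 0.0, -1.572]
force: [-1.5, -0.3, 2.8]
width: 0.0415
gripper_force: 10.0
```

>>> {"method": "move_arm", "body": {"increments": [{"dx": 0,"dy": 0,"dz": -0.001,"twist": 0,"jaw": -1},{"dx": 0,"dy": 0,"dz": 0,"twist": 0,"jaw": -1},{"dx": 0,"dy": 0,"dz": 0,"twist": 0,"jaw": 0.4},{"dx": 0,"dy": 0,"dz": 0,"twist": 0,"jaw": 0.4},{"dx": 0,"dy": 0,"dz": 0,"twist": 0,"jaw": 0.4},{"dx": 0,"dy": 0,"dz": -0.003,"twist": 0,"jaw": 0.4},{"dx": 0,"dy": 0,"dz": -0.02,"twist": 0,"jaw": 0.4},{"dx": 0,"dy": 0,"dz": -0.03,"twist": 0,"jaw": 0.4},{"dx": 0,"dy": 0,"dz": -0.03,"twist": 0,"jaw": 0.4},{"dx": 0,"dy": 0,"dz": -0.02,"twist": 0,"jaw": 0.4}], "force": 5}}

```text
t: 16.57
eef_pos: [0.5121, 0.3005, 0.2555]
ee_rot: [-3.139, 0.002, -1.571]
force: [1.0, 0.0, -0.1]
width: 0.0614
gripper_force: 0.0
```

```bash
python3 -c "
from h import *
discs('pics/w6.png',.098)"
```

```text
t16.57 p [0.5121 0.3005 0.2555] r [-3.139e+00  2.000e-03 -1.571e+00] F [ 1.    0.04 -0.11] w0.0614 g0.0
disc 0.67 px [316.2 248.4] dia mm [36.6 42.2] pos [0.5137 0.3042 0.098 ] rel world [0.0015 0.0036]
```

>>> {"method": "move_arm", "body": {"increments": [{"dx": 0.039,"dy": -0.001,"dz": 0,"twist": 0,"jaw": 0.6},{"dx": 0.039,"dy": -0.001,"dz": 0,"twist": 0,"jaw": 0.6},{"dx": 0.039,"dy": -0.001,"dz": 0,"twist": 0,"jaw": 0.6},{"dx": 0.039,"dy": -0.001,"dz": 0,"twist": 0,"jaw": 0.6},{"dx": 0.039,"dy": -0.001,"dz": 0,"twist": 0,"jaw": 0.6},{"dx": 0.039,"dy": -0.001,"dz": 0,"twist": 0,"jaw": 0.6},{"dx": 0.039,"dy": -0.001,"dz": 0,"twist": 0,"jaw": 0.6},{"dx": 0.039,"dy": -0.001,"dz": 0,"twist": 0,"jaw": 0.6},{"dx": 0.039,"dy": -0.001,"dz": 0,"twist": 0,"jaw": 0.6},{"dx": 0.039,"dy": -0.001,"dz": 0,"twist": 0,"jaw": 0.6},{"dx": 0.039,"dy": -0.001,"dz": 0,"twist": 0,"jaw": 0.6},{"dx": 0.039,"dy": -0.001,"dz": 0,"twist": 0,"jaw": 0.6}]}}

```text
t: 17.67
eef_pos: [0.5225, -0.1698, 0.2521]
ee_rot: [3.141, 0.0, -1.572]
force: [0.2, 0.8, 0.3]
width: 0.0703
gripper_force: 0.0
```

>>> {"method": "move_arm", "body": {"increments": [{"dx": 0.039,"dy": -0.002,"dz": 0,"twist": 0,"jaw": 0.6},{"dx": 0.039,"dy": -0.002,"dz": 0,"twist": 0,"jaw": 0.6},{"dx": 0.037,"dy": -0.002,"dz": 0,"twist": 0,"jaw": 0.6},{"dx": 0,"dy": 0,"dz": 0,"twist": 0,"jaw": 0.6},{"dx": 0,"dy": 0,"dz": 0,"twist": 0,"jaw": 0.6}]}}

```text
t: 18.08
eef_pos: [0.5282, -0.2848, 0.2511]
ee_rot: [3.14, 0.0, -1.576]
force: [1.6, 0.4, 0.2]
width: 0.0701
gripper_force: 0.0
```

```bash
python3 -c "
from h import *
discs('pics/w7.png')"
```

```text
t18.08 p [ 0.5282 -0.2848  0.2511] r [ 3.14   0.    -1.576] F [1.64 0.43 0.17] w0.0701 g0.0
disc 0.71 px [310.3 213.6] dia mm [36.3 37.5] pos [ 0.5326 -0.2886  0.022 ] rel world [ 0.0044 -0.0038]
disc 0.56 px [442.6  90.6] dia mm [38.7 42.8] pos [ 0.4332 -0.382   0.022 ] rel world [-0.095  -0.0972]
```

View pics/w6.png

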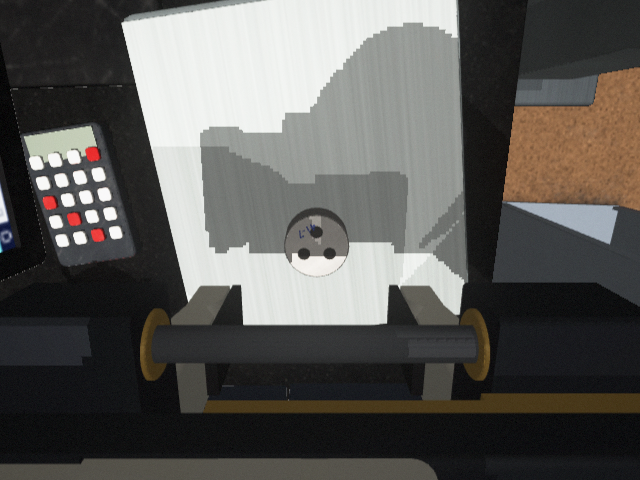

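The first sample lies flat on the pile, at (316,243). Now sample B.

>>> {"method": "move_arm", "body": {"increments": [{"dx": 0.003,"dy": -0.004,"dz": 0.03,"twist": 0,"jaw": 0.6},{"dx": 0,"dy": 0,"dz": 0.035,"twist": 0,"jaw": 0.6},{"dx": 0,"dy": 0,"dz": 0.035,"twist": 0,"jaw": 0.6},{"dx": 0,"dy": 0,"dz": 0.035,"twist": 0,"jaw": 0.6},{"dx": 0,"dy": 0,"dz": 0.025,"twist": 0,"jaw": 0.6},{"dx": 0,"dy": 0,"dz": 0.014,"twist": 0,"jaw": 0.6},{"dx": 0,"dy": 0,"dz": 0.006,"twist": 0,"jaw": 0.6},{"dx": 0,"dy": 0,"dz": 0,"twist": 0,"jaw": -1},{"dx": 0,"dy": 0,"dz": 0,"twist": 0,"jaw": -1},{"dx": 0,"dy": 0,"dz": 0,"twist": 0,"jaw": -1},{"dx": 0,"dy": 0,"dz": 0,"twist": 0,"jaw": -1},{"dx": 0,"dy": 0,"dz": 0,"twist": 0,"jaw": -1}], "force": 25}}

```text
t: 19.18
eef_pos: [0.5332, -0.2859, 0.0736]
ee_rot: [-3.14, -0.0, -1.572]
force: [-2.6, -0.1, 2.5]
width: 0.0426
gripper_force: 1.4
```

>>> {"method": "move_arm", "body": {"increments": [{"dx": 0,"dy": 0,"dz": 0,"twist": 0,"jaw": -1},{"dx": 0,"dy": 0,"dz": 0,"twist": 0,"jaw": -1},{"dx": 0,"dy": 0,"dz": 0,"twist": 0,"jaw": -1},{"dx": 0,"dy": 0,"dz": 0,"twist": 0,"jaw": -1}]}}

```text
t: 19.52
eef_pos: [0.5328, -0.286, 0.0734]
ee_rot: [-3.141, -0.0, -1.572]
force: [-3.1, 2.8, 7.3]
width: 0.0392
gripper_force: 25.0
```

>>> {"method": "move_arm", "body": {"increments": [{"dx": 0,"dy": 0,"dz": -0.01,"twist": 0,"jaw": -1},{"dx": 0,"dy": 0,"dz": -0.03,"twist": 0,"jaw": -1},{"dx": 0,"dy": 0,"dz": -0.035,"twist": 0,"jaw": -1},{"dx": 0,"dy": 0,"dz": -0.035,"twist": 0,"jaw": -1},{"dx": 0,"dy": 0,"dz": -0.035,"twist": 0,"jaw": -1},{"dx": -0.01,"dy": 0,"dz": -0.035,"twist": 0,"jaw": -1},{"dx": -0.038,"dy": 0.001,"dz": 0,"twist": 0,"jaw": -1},{"dx": -0.038,"dy": 0.001,"dz": 0,"twist": 0,"jaw": -1},{"dx": -0.038,"dy": 0.001,"dz": 0,"twist": 0,"jaw": -1},{"dx": -0.038,"dy": 0.001,"dz": 0,"twist": 0,"jaw": -1},{"dx": -0.038,"dy": 0.001,"dz": 0,"twist": 0,"jaw": -1},{"dx": -0.038,"dy": 0.001,"dz": 0,"twist": 0,"jaw": -1}]}}

```text
t: 20.52
eef_pos: [0.5265, -0.0463, 0.2532]
ee_rot: [-3.141, 0.001, -1.572]
force: [1.8, -0.5, -2.5]
width: 0.0394
gripper_force: 25.0
```

>>> {"method": "move_arm", "body": {"increments": [{"dx": -0.038,"dy": 0.001,"dz": 0,"twist": 0,"jaw": -1},{"dx": -0.038,"dy": 0.001,"dz": 0,"twist": 0,"jaw": -1},{"dx": -0.038,"dy": 0.001,"dz": 0,"twist": 0,"jaw": -1},{"dx": -0.038,"dy": 0.001,"dz": 0,"twist": 0,"jaw": -1},{"dx": -0.038,"dy": 0.001,"dz": 0,"twist": 0,"jaw": -1},{"dx": -0.038,"dy": 0.001,"dz": 0,"twist": 0,"jaw": -1},{"dx": -0.038,"dy": 0.001,"dz": 0,"twist": 0,"jaw": -1},{"dx": -0.034,"dy": 0.001,"dz": 0,"twist": 0,"jaw": -1},{"dx": 0,"dy": 0,"dz": 0,"twist": 0,"jaw": -1},{"dx": 0,"dy": 0,"dz": 0,"twist": 0,"jaw": -1}]}}

```text
t: 21.35
eef_pos: [0.519, 0.2538, 0.2525]
ee_rot: [3.141, 0.0, -1.569]
force: [0.6, -1.3, -2.4]
width: 0.0393
gripper_force: 25.0
```

>>> {"method": "move_arm", "body": {"increments": [{"dx": 0.001,"dy": 0,"dz": 0.025,"twist": 0,"jaw": -1},{"dx": 0,"dy": 0,"dz": 0.03,"twist": 0,"jaw": -1},{"dx": 0,"dy": 0,"dz": 0.02,"twist": 0,"jaw": -1},{"dx": 0,"dy": 0,"dz": 0.012,"twist": 0,"jaw": -1},{"dx": 0,"dy": 0,"dz": 0.006,"twist": 0,"jaw": -1},{"dx": 0,"dy": 0,"dz": 0.002,"twist": 0,"jaw": -1},{"dx": 0,"dy": 0,"dz": 0.0015,"twist": 0,"jaw": -1},{"dx": 0,"dy": 0,"dz": 0,"twist": 0,"jaw": -1},{"dx": 0,"dy": 0,"dz": 0,"twist": 0,"jaw": -1}]}}

```text
t: 22.1
eef_pos: [0.5199, 0.2513, 0.157]
ee_rot: [-3.14, 0.001, -1.572]
force: [0.4, -0.2, -2.1]
width: 0.0396
gripper_force: 25.0
```

>>> {"method": "move_arm", "body": {"increments": [{"dx": 0,"dy": 0,"dz": 0.001,"twist": 0,"jaw": -1},{"dx": 0,"dy": 0,"dz": 0.001,"twist": 0,"jaw": -1},{"dx": 0,"dy": 0,"dz": 0.001,"twist": 0,"jaw": -1},{"dx": 0,"dy": 0,"dz": 0,"twist": 0,"jaw": -1}]}}

```text
t: 22.43
eef_pos: [0.5194, 0.2511, 0.1528]
ee_rot: [3.142, -0.0, -1.572]
force: [-0.4, -0.8, -2.3]
width: 0.0392
gripper_force: 25.0
```

>>> {"method": "move_arm", "body": {"increments": [{"dx": 0,"dy": 0,"dz": 0.001,"twist": 0,"jaw": -1},{"dx": 0,"dy": 0,"dz": 0.001,"twist": 0,"jaw": -1},{"dx": 0,"dy": 0,"dz": 0,"twist": 0,"jaw": -1},{"dx": 0,"dy": 0,"dz": 0,"twist": 0,"jaw": -1}]}}

```text
t: 22.77
eef_pos: [0.5195, 0.2512, 0.151]
ee_rot: [-3.141, 0.0, -1.572]
force: [0.0, 0.3, 1.2]
width: 0.0396
gripper_force: 25.0
```

>>> {"method": "move_arm", "body": {"increments": [{"dx": 0,"dy": 0,"dz": -0.0005,"twist": 0,"jaw": -1},{"dx": 0,"dy": 0,"dz": 0,"twist": 0,"jaw": -1},{"dx": 0,"dy": 0,"dz": 0,"twist": 0,"jaw": 0.4},{"dx": 0,"dy": 0,"dz": 0,"twist": 0,"jaw": 0.4},{"dx": 0,"dy": 0,"dz": 0,"twist": 0,"jaw": 0.4},{"dx": 0,"dy": 0,"dz": -0.003,"twist": 0,"jaw": 0.4},{"dx": 0,"dy": 0,"dz": -0.02,"twist": 0,"jaw": 0.4},{"dx": 0,"dy": 0,"dz": -0.03,"twist": 0,"jaw": 0.4},{"dx": 0,"dy": 0,"dz": -0.03,"twist": 0,"jaw": 0.4},{"dx": 0,"dy": 0,"dz": -0.02,"twist": 0,"jaw": 0.4}], "force": 5}}

```text
t: 23.6
eef_pos: [0.5201, 0.2514, 0.2575]
ee_rot: [-3.139, 0.001, -1.571]
force: [0.5, 0.1, 0.2]
width: 0.0613
gripper_force: 0.0
```

```bash
python3 -c "
from h import *
discs('pics/w8.png',.1)"
```

```text
t23.60 p [0.5201 0.2514 0.2575] r [-3.139e+00  1.000e-03 -1.571e+00] F [0.47 0.08 0.16] w0.0613 g0.0
disc 0.72 px [327.3 309.2] dia mm [40.6 47.5] pos [0.5143 0.2979 0.1   ] rel world [-0.0058  0.0465]
disc 0.68 px [315.8 239.8] dia mm [36.2 40.3] pos [0.522  0.2492 0.1   ] rel world [ 0.0019 -0.0022]
```

>>> {"method": "move_arm", "body": {"increments": [{"dx": 0.0375,"dy": 0.005,"dz": 0,"twist": 0,"jaw": 0.6},{"dx": 0.0375,"dy": 0.005,"dz": 0,"twist": 0,"jaw": 0.6},{"dx": 0.0375,"dy": 0.005,"dz": 0,"twist": 0,"jaw": 0.6},{"dx": 0.0375,"dy": 0.005,"dz": 0,"twist": 0,"jaw": 0.6},{"dx": 0.0375,"dy": 0.005,"dz": 0,"twist": 0,"jaw": 0.6},{"dx": 0.0375,"dy": 0.005,"dz": 0,"twist": 0,"jaw": 0.6},{"dx": 0.0375,"dy": 0.005,"dz": 0,"twist": 0,"jaw": 0.6},{"dx": 0.0375,"dy": 0.005,"dz": 0,"twist": 0,"jaw": 0.6},{"dx": 0.0375,"dy": 0.005,"dz": 0,"twist": 0,"jaw": 0.6},{"dx": 0.0375,"dy": 0.005,"dz": 0,"twist": 0,"jaw": 0.6},{"dx": 0.0375,"dy": 0.005,"dz": 0,"twist": 0,"jaw": 0.6},{"dx": 0.0375,"dy": 0.005,"dz": 0,"twist": 0,"jaw": 0.6}]}}

```text
t: 24.7
eef_pos: [0.4581, -0.2005, 0.2543]
ee_rot: [-3.141, 0.0, -1.572]
force: [1.2, 0.2, -0.3]
width: 0.0702
gripper_force: 0.0
```

>>> {"method": "move_arm", "body": {"increments": [{"dx": 0.0375,"dy": 0.005,"dz": 0,"twist": 0,"jaw": 0.6},{"dx": 0.0375,"dy": 0.005,"dz": 0,"twist": 0,"jaw": 0.6},{"dx": 0.0375,"dy": 0.005,"dz": 0,"twist": 0,"jaw": 0.6},{"dx": 0.0375,"dy": 0.005,"dz": 0,"twist": 0,"jaw": 0.6},{"dx": 0.033,"dy": 0.006,"dz": 0,"twist": 0,"jaw": 0.6},{"dx": 0,"dy": 0,"dz": 0,"twist": 0,"jaw": 0.6},{"dx": 0,"dy": 0,"dz": 0,"twist": 0,"jaw": 0.6}]}}

```text
t: 25.28
eef_pos: [0.4318, -0.3832, 0.2533]
ee_rot: [3.14, 0.001, -1.575]
force: [0.8, 0.9, 0.3]
width: 0.0704
gripper_force: 0.0
```

```bash
python3 -c "
from h import *
discs('pics/w9.png')"
```

```text
t25.28 p [ 0.4318 -0.3832  0.2533] r [ 3.140e+00  1.000e-03 -1.575e+00] F [0.77 0.87 0.35] w0.0704 g0.0
disc 0.69 px [311.1 221.8] dia mm [34.2 35.5] pos [ 0.4359 -0.38    0.022 ] rel world [0.0041 0.0032]
```

>>> {"method": "move_arm", "body": {"increments": [{"dx": -0.002,"dy": -0.004,"dz": 0.03,"twist": 0,"jaw": 0.6},{"dx": 0,"dy": 0,"dz": 0.035,"twist": 0,"jaw": 0.6},{"dx": 0,"dy": 0,"dz": 0.035,"twist": 0,"jaw": 0.6},{"dx": 0,"dy": 0,"dz": 0.035,"twist": 0,"jaw": 0.6},{"dx": 0,"dy": 0,"dz": 0.027,"twist": 0,"jaw": 0.6},{"dx": 0,"dy": 0,"dz": 0.014,"twist": 0,"jaw": 0.6},{"dx": 0,"dy": 0,"dz": 0.006,"twist": 0,"jaw": 0.6},{"dx": 0,"dy": 0,"dz": 0,"twist": 0,"jaw": -1},{"dx": 0,"dy": 0,"dz": 0,"twist": 0,"jaw": -1},{"dx": 0,"dy": 0,"dz": 0,"twist": 0,"jaw": -1},{"dx": 0,"dy": 0,"dz": 0,"twist": 0,"jaw": -1},{"dx": 0,"dy": 0,"dz": 0,"twist": 0,"jaw": -1}], "force": 25}}

```text
t: 26.38
eef_pos: [0.437, -0.3799, 0.0736]
ee_rot: [-3.14, -0.001, -1.572]
force: [-3.8, -0.2, 3.8]
width: 0.0422
gripper_force: 1.8
```

>>> {"method": "move_arm", "body": {"increments": [{"dx": 0,"dy": 0,"dz": 0,"twist": 0,"jaw": -1},{"dx": 0,"dy": 0,"dz": 0,"twist": 0,"jaw": -1},{"dx": 0,"dy": 0,"dz": 0,"twist": 0,"jaw": -1},{"dx": 0,"dy": 0,"dz": 0,"twist": 0,"jaw": -1}]}}

```text
t: 26.72
eef_pos: [0.4363, -0.3798, 0.0733]
ee_rot: [3.141, -0.0, -1.572]
force: [-5.0, 1.8, 7.0]
width: 0.0371
gripper_force: 25.0
```

>>> {"method": "move_arm", "body": {"increments": [{"dx": 0,"dy": 0,"dz": -0.01,"twist": 0,"jaw": -1},{"dx": 0,"dy": 0,"dz": -0.03,"twist": 0,"jaw": -1},{"dx": 0,"dy": 0,"dz": -0.035,"twist": 0,"jaw": -1},{"dx": 0,"dy": 0,"dz": -0.035,"twist": 0,"jaw": -1},{"dx": 0,"dy": 0,"dz": -0.035,"twist": 0,"jaw": -1},{"dx": 0,"dy": 0,"dz": -0.035,"twist": 0,"jaw": -1},{"dx": -0.036,"dy": -0.006,"dz": 0,"twist": 0,"jaw": -1},{"dx": -0.036,"dy": -0.006,"dz": 0,"twist": 0,"jaw": -1},{"dx": -0.036,"dy": -0.006,"dz": 0,"twist": 0,"jaw": -1},{"dx": -0.036,"dy": -0.006,"dz": 0,"twist": 0,"jaw": -1},{"dx": -0.036,"dy": -0.006,"dz": 0,"twist": 0,"jaw": -1},{"dx": -0.036,"dy": -0.006,"dz": 0,"twist": 0,"jaw": -1}]}}

```text
t: 27.72
eef_pos: [0.4727, -0.1622, 0.2531]
ee_rot: [-3.14, 0.0, -1.572]
force: [1.1, 0.2, -3.3]
width: 0.0377
gripper_force: 25.0
```

>>> {"method": "move_arm", "body": {"increments": [{"dx": -0.036,"dy": -0.006,"dz": 0,"twist": 0,"jaw": -1},{"dx": -0.036,"dy": -0.006,"dz": 0,"twist": 0,"jaw": -1},{"dx": -0.036,"dy": -0.006,"dz": 0,"twist": 0,"jaw": -1},{"dx": -0.036,"dy": -0.006,"dz": 0,"twist": 0,"jaw": -1},{"dx": -0.036,"dy": -0.006,"dz": 0,"twist": 0,"jaw": -1},{"dx": -0.036,"dy": -0.006,"dz": 0,"twist": 0,"jaw": -1},{"dx": -0.036,"dy": -0.005,"dz": 0,"twist": 0,"jaw": -1},{"dx": -0.036,"dy": -0.005,"dz": 0,"twist": 0,"jaw": -1},{"dx": -0.036,"dy": -0.005,"dz": 0,"twist": 0,"jaw": -1},{"dx": -0.036,"dy": -0.005,"dz": 0,"twist": 0,"jaw": -1},{"dx": 0,"dy": 0,"dz": 0,"twist": 0,"jaw": -1},{"dx": 0,"dy": 0,"dz": 0,"twist": 0,"jaw": -1}]}}

```text
t: 28.72
eef_pos: [0.5292, 0.198, 0.2524]
ee_rot: [3.141, 0.0, -1.569]
force: [0.1, -1.3, -2.4]
width: 0.0372
gripper_force: 25.0
```

Sink now about 2 mm, so contact is expected near TCP 0.151.

>>> {"method": "move_arm", "body": {"increments": [{"dx": 0,"dy": 0,"dz": 0.025,"twist": 0,"jaw": -1},{"dx": 0,"dy": 0,"dz": 0.03,"twist": 0,"jaw": -1},{"dx": 0,"dy": 0,"dz": 0.02,"twist": 0,"jaw": -1},{"dx": 0,"dy": 0,"dz": 0.012,"twist": 0,"jaw": -1},{"dx": 0,"dy": 0,"dz": 0.006,"twist": 0,"jaw": -1},{"dx": 0,"dy": 0,"dz": 0.002,"twist": 0,"jaw": -1},{"dx": 0,"dy": 0,"dz": 0.0015,"twist": 0,"jaw": -1},{"dx": 0,"dy": 0,"dz": 0,"twist": 0,"jaw": -1},{"dx": 0,"dy": 0,"dz": 0,"twist": 0,"jaw": -1}]}}

```text
t: 29.47
eef_pos: [0.5299, 0.1962, 0.1569]
ee_rot: [-3.14, 0.001, -1.572]
force: [0.9, 0.0, -2.3]
width: 0.0374
gripper_force: 25.0
```

>>> {"method": "move_arm", "body": {"increments": [{"dx": 0,"dy": 0,"dz": 0.001,"twist": 0,"jaw": -1},{"dx": 0,"dy": 0,"dz": 0.001,"twist": 0,"jaw": -1},{"dx": 0,"dy": 0,"dz": 0.001,"twist": 0,"jaw": -1},{"dx": 0,"dy": 0,"dz": 0.001,"twist": 0,"jaw": -1},{"dx": 0,"dy": 0,"dz": 0,"twist": 0,"jaw": -1},{"dx": 0,"dy": 0,"dz": 0,"twist": 0,"jaw": -1}]}}

```text
t: 29.97
eef_pos: [0.5293, 0.1961, 0.1517]
ee_rot: [3.141, -0.0, -1.572]
force: [-0.3, 0.4, -3.3]
width: 0.0371
gripper_force: 25.0
```

>>> {"method": "move_arm", "body": {"increments": [{"dx": 0,"dy": 0,"dz": 0.001,"twist": 0,"jaw": -1},{"dx": 0,"dy": 0,"dz": 0.001,"twist": 0,"jaw": -1},{"dx": 0,"dy": 0,"dz": 0,"twist": 0,"jaw": -1},{"dx": 0,"dy": 0,"dz": 0,"twist": 0,"jaw": -1}]}}

```text
t: 30.3
eef_pos: [0.5295, 0.1962, 0.15]
ee_rot: [-3.141, 0.0, -1.572]
force: [0.3, -0.0, -0.6]
width: 0.0371
gripper_force: 25.0
```

>>> {"method": "move_arm", "body": {"increments": [{"dx": 0,"dy": 0,"dz": 0.0005,"twist": 0,"jaw": -1},{"dx": 0,"dy": 0,"dz": 0,"twist": 0,"jaw": -1},{"dx": 0,"dy": 0,"dz": 0,"twist": 0,"jaw": 0.4},{"dx": 0,"dy": 0,"dz": 0,"twist": 0,"jaw": 0.4},{"dx": 0,"dy": 0,"dz": 0,"twist": 0,"jaw": 0.4},{"dx": 0,"dy": 0,"dz": -0.003,"twist": 0,"jaw": 0.4},{"dx": 0,"dy": 0,"dz": -0.02,"twist": 0,"jaw": 0.4},{"dx": 0,"dy": 0,"dz": -0.03,"twist": 0,"jaw": 0.4},{"dx": 0,"dy": 0,"dz": -0.03,"twist": 0,"jaw": 0.4},{"dx": 0,"dy": 0,"dz": -0.02,"twist": 0,"jaw": 0.4}], "force": 5}}

```text
t: 31.13
eef_pos: [0.53, 0.1963, 0.2555]
ee_rot: [-3.139, 0.001, -1.571]
force: [0.4, 1.1, 0.5]
width: 0.0614
gripper_force: 0.0
```

>>> {"method": "move_arm", "body": {"increments": [{"dx": 0.038,"dy": 0,"dz": 0,"twist": 0,"jaw": 0.1},{"dx": 0.038,"dy": 0,"dz": 0,"twist": 0,"jaw": 0.1},{"dx": 0.038,"dy": -0.01,"dz": 0,"twist": 0,"jaw": 0.1},{"dx": 0.038,"dy": -0.015,"dz": 0,"twist": 0,"jaw": 0.1},{"dx": 0.038,"dy": -0.015,"dz": 0,"twist": 0,"jaw": 0.1},{"dx": 0.038,"dy": -0.015,"dz": 0,"twist": 0,"jaw": 0.1},{"dx": 0.031,"dy": -0.019,"dz": 0,"twist": 0,"jaw": 0.1},{"dx": 0,"dy": 0,"dz": 0,"twist": 0,"jaw": 0.1}]}}

```text
t: 31.8
eef_pos: [0.6051, -0.0679, 0.2522]
ee_rot: [-3.141, -0.001, -1.576]
force: [0.8, 1.4, 0.4]
width: 0.0482
gripper_force: 0.0
```

```bash
python3 - <<'E'
from h import *
s=st();w=arm.grab_frame('wrist');t=arm.grab_frame('top')
for r in arm.silhouettes('top','sample_1')[:6]:
    v,u=np.nonzero(r['pixels']);print(round(r['score'],2),u.mean().round(),v.mean().round(),len(u),ray('top',u.mean(),v.mean(),.1).round(4))
hsv=cv2.cvtColor(w,cv2.COLOR_BGR2HSV)
m=cv2.inRange(hsv,(5,150,60),(17,255,255));n,l,S,C=cv2.connectedComponentsWithStats(m)
for i in range(1,n):
    if S[i,4]>100: print(S[i],C[i].round(1))
cv2.imwrite('pics/mix.png',np.hstack([cv2.resize(t[170:370,90:490],(800,400))[:,:400],w[100:500:,140:540][:380].copy() if 0 else cv2.resize(w[120:420,160:460],(400,400))]))
E
```

```text
t31.80 p [ 0.6051 -0.0679  0.2522] r [-3.141e+00 -1.000e-03 -1.576e+00] F [0.79 1.38 0.41] w0.0482 g0.0
0.43 224.0 244.0 1674 [0.5172 0.1436 0.1   ]
[ 294  227   38   51 1250] [311.6 250.9]
```

View pics/mix.png

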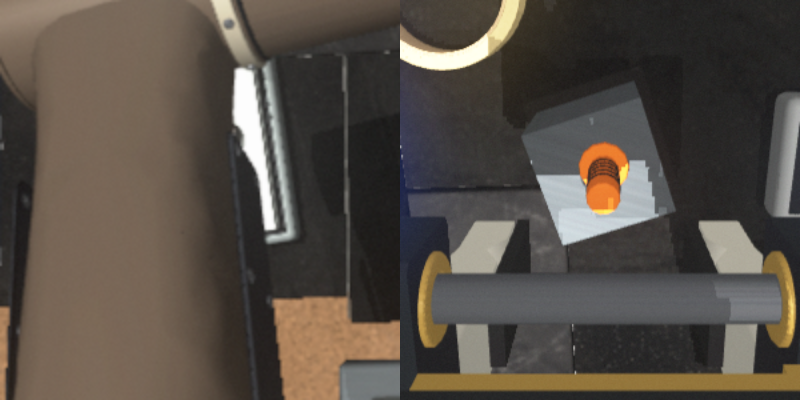

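The wrist view shows the stylus upright in the stand under the gripper, its collar at about (310,242). The arm blocks the top view of the pile. I'll turn back to the earlier orientation.

>>> {"method": "move_arm", "body": {"increments": [{"dx": -0.003,"dy": 0,"dz": 0,"twist": 0.12,"jaw": 0.1},{"dx": 0,"dy": 0,"dz": 0,"twist": 0.12,"jaw": 0.1},{"dx": 0,"dy": 0,"dz": 0,"twist": 0.12,"jaw": 0.1},{"dx": 0,"dy": 0,"dz": 0,"twist": 0.12,"jaw": 0.1},{"dx": 0,"dy": 0,"dz": 0,"twist": 0.12,"jaw": 0.1},{"dx": 0,"dy": 0,"dz": 0,"twist": 0.12,"jaw": 0.1},{"dx": 0,"dy": 0,"dz": 0,"twist": 0.12,"jaw": 0.1},{"dx": 0,"dy": 0,"dz": 0,"twist": 0.12,"jaw": 0.1},{"dx": 0,"dy": 0,"dz": 0,"twist": 0.12,"jaw": 0.1},{"dx": 0,"dy": 0,"dz": 0,"twist": 0.12,"jaw": 0.1},{"dx": 0,"dy": 0,"dz": 0,"twist": 0.12,"jaw": 0.1},{"dx": 0,"dy": 0,"dz": 0,"twist": 0.12,"jaw": 0.1}]}}

```text
t: 32.95
eef_pos: [0.6027, -0.0584, 0.2528]
ee_rot: [3.141, 0.0, -3.016]
force: [-0.6, -0.5, -0.1]
width: 0.0485
gripper_force: 0.0
```

>>> {"method": "move_arm", "body": {"increments": [{"dx": 0,"dy": 0,"dz": 0,"twist": 0.12,"jaw": 0.1},{"dx": 0,"dy": 0,"dz": 0,"twist": 0.007,"jaw": 0.1},{"dx": 0,"dy": 0,"dz": 0,"twist": 0,"jaw": 0.1},{"dx": 0,"dy": 0,"dz": 0,"twist": 0,"jaw": 0.1}]}}

```text
t: 33.28
eef_pos: [0.603, -0.0592, 0.2526]
ee_rot: [3.141, 0.0, -3.134]
force: [-0.0, 0.2, -0.7]
width: 0.048
gripper_force: 0.0
```

```bash
python3 - <<'E'
from h import *
s=st();w=arm.grab_frame('wrist');t=arm.grab_frame('top')
for r in arm.silhouettes('top','sample_1')[:6]:
    v,u=np.nonzero(r['pixels']);print(round(r['score'],2),u.mean().round(),v.mean().round(),len(u),ray('top',u.mean(),v.mean(),.1).round(4))
hsv=cv2.cvtColor(w,cv2.COLOR_BGR2HSV)
m=cv2.inRange(hsv,(5,150,60),(17,255,255));n,l,S,C=cv2.connectedComponentsWithStats(m)
for i in range(1,n):
    if S[i,4]>100: print(S[i],C[i].round(1),ray('wrist',S[i,0]+S[i,2]/2,S[i,1]+S[i,2]/2,.079).round(4))
cv2.imwrite('pics/mix2.png',cv2.resize(t[170:370,90:490],(800,400)))
E
```

```text
t33.28 p [ 0.603  -0.0592  0.2526] r [ 3.141  0.    -3.134] F [-0.01  0.2  -0.71] w0.0480 g0.0
0.55 206.0 238.0 88 [0.5306 0.1798 0.1   ]
[296 235  25  34 375] [308.5 247.7] [ 0.6105 -0.0648  0.079 ]
```

View pics/mix2.png

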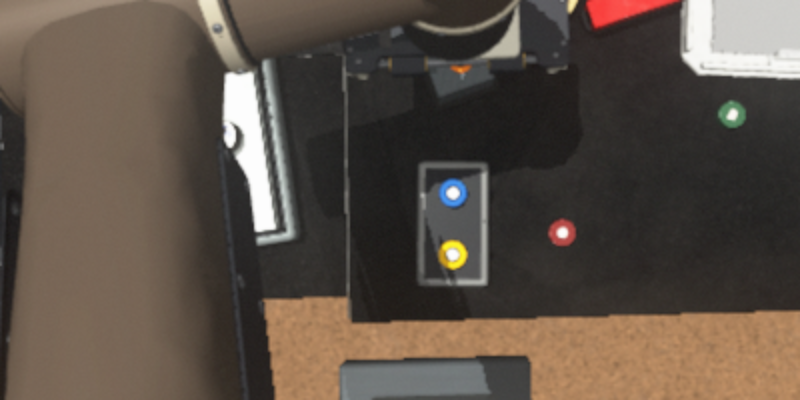

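The top view shows both key collars clear, at crop (453,193) blue and (453,254) yellow, with the arm hiding most of the pile. Next, gripping the stylus.

>>> {"method": "move_arm", "body": {"increments": [{"dx": -0.003,"dy": -0.005,"dz": 0.02,"twist": 0,"jaw": 0.1},{"dx": 0,"dy": 0,"dz": 0.025,"twist": 0,"jaw": 0.1},{"dx": 0,"dy": 0,"dz": 0.03,"twist": 0,"jaw": 0.1},{"dx": 0,"dy": 0,"dz": 0.015,"twist": 0,"jaw": 0.1},{"dx": 0,"dy": 0,"dz": 0.0095,"twist": 0,"jaw": 0.1},{"dx": 0,"dy": 0,"dz": 0,"twist": 0,"jaw": 0.1},{"dx": 0,"dy": 0,"dz": 0,"twist": 0,"jaw": -1},{"dx": 0,"dy": 0,"dz": 0,"twist": 0,"jaw": -1},{"dx": 0,"dy": 0,"dz": 0,"twist": 0,"jaw": -1},{"dx": 0,"dy": 0,"dz": 0,"twist": 0,"jaw": -1},{"dx": 0,"dy": 0,"dz": 0,"twist": 0,"jaw": -1},{"dx": 0,"dy": 0,"dz": 0,"twist": 0,"jaw": -1}], "force": 30}}

```text
t: 34.43
eef_pos: [0.6068, -0.0641, 0.1538]
ee_rot: [3.14, 0.002, -3.139]
force: [-2.0, 14.5, 2.7]
width: 0.0144
gripper_force: 30.0
```

>>> {"method": "move_arm", "body": {"increments": [{"dx": 0,"dy": 0.0025,"dz": 0,"twist": 0,"jaw": -1},{"dx": 0,"dy": 0,"dz": 0,"twist": 0,"jaw": -1},{"dx": 0,"dy": 0,"dz": 0,"twist": 0,"jaw": -1}]}}

```text
t: 34.68
eef_pos: [0.6066, -0.0621, 0.1536]
ee_rot: [3.141, 0.001, -3.138]
force: [-1.6, 3.0, 5.7]
width: 0.0145
gripper_force: 30.0
```

>>> {"method": "move_arm", "body": {"increments": [{"dx": 0,"dy": 0,"dz": -0.01,"twist": 0,"jaw": -1},{"dx": 0,"dy": 0,"dz": -0.02,"twist": 0,"jaw": -1},{"dx": 0,"dy": 0,"dz": -0.03,"twist": 0,"jaw": -1},{"dx": 0,"dy": 0,"dz": -0.025,"twist": 0,"jaw": -1},{"dx": 0.02,"dy": 0.002,"dz": 0,"twist": 0,"jaw": -1},{"dx": 0.035,"dy": 0.003,"dz": 0,"twist": 0,"jaw": -1},{"dx": 0.035,"dy": 0.003,"dz": 0,"twist": 0,"jaw": -1},{"dx": 0.035,"dy": 0.003,"dz": 0,"twist": 0,"jaw": -1},{"dx": 0.035,"dy": 0.002,"dz": 0,"twist": 0,"jaw": -1},{"dx": 0.035,"dy": 0,"dz": 0,"twist": 0,"jaw": -1},{"dx": 0.01,"dy": 0,"dz": 0.02,"twist": 0,"jaw": -1},{"dx": 0,"dy": 0,"dz": 0.02,"twist": 0,"jaw": -1}]}}

```text
t: 35.68
eef_pos: [0.3989, -0.0504, 0.1991]
ee_rot: [3.14, 0.004, -3.139]
force: [-0.8, -0.3, -0.9]
width: 0.0146
gripper_force: 30.0
```

```bash
python3 - <<'E'
from h import *
s=st();im=arm.grab_frame('wrist');t=arm.grab_frame('scene');tp=arm.grab_frame('top')
a=cv2.resize(im[190:320,250:380],(400,400),interpolation=cv2.INTER_NEAREST)
b=cv2.resize(tp[180:310,100:230],(400,400))
cv2.imwrite('pics/m3.png',np.hstack([a,b]))
for r in arm.silhouettes('top','sample_1')[:6]:
    v,u=np.nonzero(r['pixels']);print(round(r['score'],2),u.mean().round(),v.mean().round(),len(u),ray('top',u.mean(),v.mean(),.1).round(4))
hsv=cv2.cvtColor(im,cv2.COLOR_BGR2HSV)
m=cv2.inRange(hsv,(20,150,80),(35,255,255));n,l,S,C=cv2.connectedComponentsWithStats(m)
for i in range(1,n):
    if S[i,4]>300: print(S[i],C[i].round(1))
E
```

```text
t35.68 p [ 0.3989 -0.0504  0.1991] r [ 3.14   0.004 -3.139] F [-0.78 -0.26 -0.88] w0.0146 g30.0
0.63 150.0 249.0 352 [0.5109 0.2973 0.1   ]
0.61 176.0 244.0 325 [0.5202 0.2442 0.1   ]
0.59 200.0 238.0 277 [0.5303 0.1921 0.1   ]
0.19 317.0 260.0 642 [ 0.4773 -0.0526  0.1   ]
[ 293  214   50   51 1505] [317.8 238.2]
[ 377  394  161   18 1977] [462.  402.9]
[  76  401  193   12 1372] [168.3 406. ]
```

View pics/m3.png

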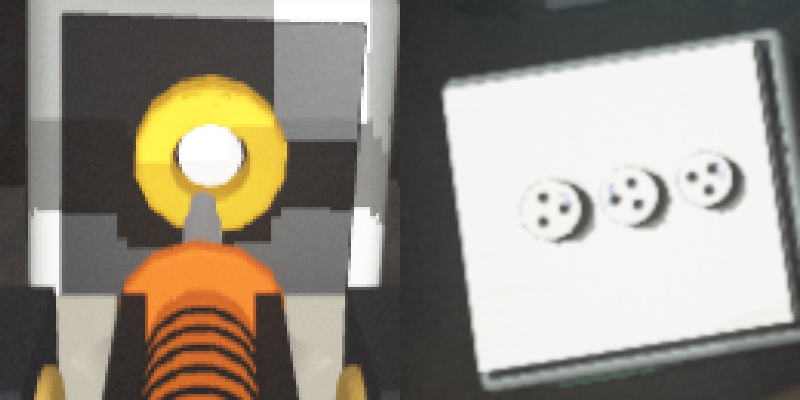

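The right half shows all three samples flat, side by side on the pile. In the left half, the tip at (316,257) needs to move 3 mm in x and 1.5 mm in y to reach the yellow cap at (318,240).

>>> {"method": "move_arm", "body": {"increments": [{"dx": 0.003,"dy": 0.0015,"dz": 0,"twist": 0,"jaw": -1},{"dx": 0,"dy": 0,"dz": 0.01,"twist": 0,"jaw": -1},{"dx": 0,"dy": 0,"dz": 0.008,"twist": 0,"jaw": -1},{"dx": 0,"dy": 0,"dz": 0.004,"twist": 0,"jaw": -1},{"dx": 0,"dy": 0,"dz": 0.002,"twist": 0,"jaw": -1},{"dx": 0,"dy": 0,"dz": 0.002,"twist": 0,"jaw": -1},{"dx": 0,"dy": 0,"dz": 0,"twist": 0,"jaw": -1}]}}

```text
t: 36.47
eef_pos: [0.3984, -0.0485, 0.172]
ee_rot: [-3.141, -0.0, -3.139]
force: [-1.5, 0.2, 4.8]
width: 0.0143
gripper_force: 30.0
```

>>> {"method": "move_arm", "body": {"increments": [{"dx": 0,"dy": 0,"dz": 0.0015,"twist": 0,"jaw": -1},{"dx": 0,"dy": 0,"dz": 0.001,"twist": 0,"jaw": -1},{"dx": 0,"dy": 0,"dz": 0,"twist": 0,"jaw": -1},{"dx": 0,"dy": 0,"dz": 0,"twist": 0,"jaw": -1}]}}

```text
t: 36.8
eef_pos: [0.399, -0.0485, 0.1707]
ee_rot: [-3.141, 0.002, -3.138]
force: [-3.3, 0.5, 14.7]
width: 0.0145
gripper_force: 30.0
```

>>> {"method": "move_arm", "body": {"increments": [{"dx": 0,"dy": 0,"dz": -0.01,"twist": 0,"jaw": -1},{"dx": 0,"dy": 0,"dz": -0.025,"twist": 0,"jaw": -1},{"dx": 0,"dy": 0,"dz": -0.0335,"twist": 0,"jaw": -1},{"dx": -0.025,"dy": -0.002,"dz": 0,"twist": 0,"jaw": -1},{"dx": -0.035,"dy": -0.003,"dz": 0,"twist": 0,"jaw": -1},{"dx": -0.035,"dy": -0.003,"dz": 0,"twist": 0,"jaw": -1},{"dx": -0.035,"dy": -0.003,"dz": 0,"twist": 0,"jaw": -1},{"dx": -0.035,"dy": -0.002,"dz": 0,"twist": 0,"jaw": -1},{"dx": -0.03,"dy": -0.001,"dz": 0,"twist": 0,"jaw": -1},{"dx": -0.013,"dy": 0,"dz": 0,"twist": 0,"jaw": -1},{"dx": 0,"dy": 0,"dz": 0,"twist": 0,"jaw": -1},{"dx": 0,"dy": 0,"dz": 0,"twist": 0,"jaw": -1}]}}

```text
t: 37.8
eef_pos: [0.6062, -0.062, 0.2367]
ee_rot: [-3.141, -0.002, -3.139]
force: [-0.2, -0.2, -1.5]
width: 0.0142
gripper_force: 30.0
```

>>> {"method": "move_arm", "body": {"increments": [{"dx": 0,"dy": 0,"dz": 0.01,"twist": 0,"jaw": -1},{"dx": 0,"dy": 0,"dz": 0.01,"twist": 0,"jaw": -1},{"dx": 0,"dy": 0,"dz": 0.01,"twist": 0,"jaw": -1},{"dx": 0,"dy": 0,"dz": 0,"twist": 0,"jaw": -1}]}}

```text
t: 38.13
eef_pos: [0.6042, -0.0619, 0.2052]
ee_rot: [3.142, -0.004, -3.139]
force: [-0.6, 0.5, -0.6]
width: 0.0145
gripper_force: 30.0
```

>>> {"method": "move_arm", "body": {"increments": [{"dx": 0,"dy": 0,"dz": 0.015,"twist": 0,"jaw": -1},{"dx": 0,"dy": 0,"dz": 0.015,"twist": 0,"jaw": -1},{"dx": 0,"dy": 0,"dz": 0.015,"twist": 0,"jaw": -1},{"dx": 0,"dy": 0,"dz": 0.006,"twist": 0,"jaw": -1},{"dx": 0,"dy": 0,"dz": 0.002,"twist": 0,"jaw": -1},{"dx": 0,"dy": 0,"dz": 0.001,"twist": 0,"jaw": -1},{"dx": 0,"dy": 0,"dz": 0,"twist": 0,"jaw": -1},{"dx": 0,"dy": 0,"dz": 0,"twist": 0,"jaw": -1}]}}

```text
t: 38.8
eef_pos: [0.6064, -0.062, 0.1546]
ee_rot: [3.142, 0.001, -3.139]
force: [0.7, 0.3, -0.7]
width: 0.0143
gripper_force: 30.0
```

>>> {"method": "move_arm", "body": {"increments": [{"dx": 0,"dy": 0,"dz": 0.0015,"twist": 0,"jaw": -1},{"dx": 0,"dy": 0,"dz": 0,"twist": 0,"jaw": -1},{"dx": 0,"dy": 0,"dz": 0,"twist": 0,"jaw": 0.1},{"dx": 0,"dy": 0,"dz": 0,"twist": 0,"jaw": 0.1},{"dx": 0,"dy": 0,"dz": 0,"twist": 0,"jaw": 0.1},{"dx": 0,"dy": 0,"dz": -0.01,"twist": 0,"jaw": 0.1},{"dx": 0,"dy": 0,"dz": -0.025,"twist": 0,"jaw": 0.1},{"dx": 0,"dy": 0,"dz": -0.035,"twist": 0,"jaw": 0.1},{"dx": 0,"dy": 0,"dz": -0.035,"twist": 0,"jaw": 0.1},{"dx": 0.035,"dy": 0,"dz": 0,"twist": 0,"jaw": 0.1},{"dx": 0.035,"dy": 0,"dz": 0,"twist": 0,"jaw": 0.1},{"dx": 0,"dy": 0,"dz": 0,"twist": 0,"jaw": 0.1}]}}

```text
t: 39.8
eef_pos: [0.5309, -0.0626, 0.2585]
ee_rot: [3.14, -0.001, -3.14]
force: [-1.1, 0.2, -1.2]
width: 0.0479
gripper_force: 0.0
```

```bash
python3 - <<'E'
from h import *
s=st();im=arm.grab_frame('scene');w=arm.grab_frame('wrist')
cv2.imwrite('pics/fin.png',np.hstack([cv2.resize(im[170:270,160:380],(660,300))[:,:560],cv2.resize(w[200:400,240:400],(240,300))]))
E
```

```text
t39.80 p [ 0.5309 -0.0626  0.2585] r [ 3.14e+00 -1.00e-03 -3.14e+00] F [-1.1   0.21 -1.19] w0.0479 g0.0
```

View pics/fin.png

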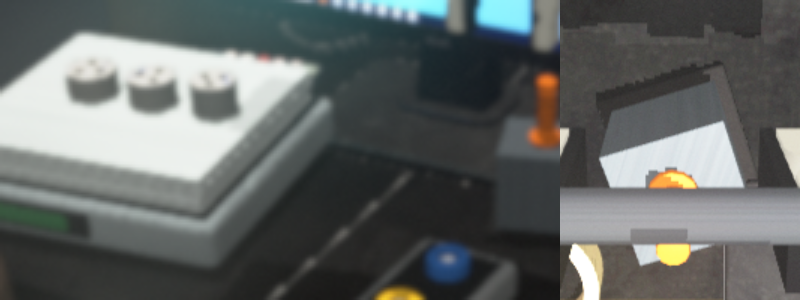

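The view shows three samples flat on the pile at crop (90,80), (152,87) and (215,93), the display lit green, and the stylus upright in the stand on its collar at (545,110). The robot touches nothing, so I'm handing in.

```bash
python3 -c "
from station import arm
print(arm.job_done())"
```

```text
the job is handed in; nothing more can be done
None
```

I pressed zero on the empty scale, set all three steel samples flat on the pile, pressed store, put the stylus back in its stand and handed the job in at about 40 s; the hand-in returned no verdict.

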